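# Tare the bench scale and load a hardware kit for weighing

### The arm

A 6-joint arm with a two-finger parallel gripper is mounted at the origin on the work surface. World frame = base frame: x ahead of the robot, y to its left, z up, the work surface at z = 0. Lengths are in m, angles in degrees, forces in N, time in s.
With the tool pointing down it reaches from about 0.4 to 0.825 m from the base axis. Payload 7 kg.
Tool frame: the origin (TCP) lies between the finger pads; the fingertips stand 22 mm ahead of it and the grasp point (between the pads) lies 3 mm ahead of it; z points along the fingers, y is the line along which they close (so a half turn about z gives the same grasp; the last joint's range is limited). The gripper opens to 88 mm and grips with 3 to 60 N. Pads are 19 mm wide; open, the fingers measure 130 mm over their backs; the gripper's body (78 mm by 193 mm) begins 47 mm behind the grasp point.
Start: joints at [82.053, 20.546, 0.682, 0, -70.136, -16.507], TCP at [0.279, 0.614, 0.249] pointing down, gripper open.
Joint ranges: [-176.03, 176.03], [-82.01, 121.73], [-58.28, 71.71], [-173.87, 95.51], [-174.79, -0.11], [-173.66, 173.66]. Speed limits (degrees/s): [136.94, 136.94, 172.46, 180, 180, 180].

### API

Orientations are given as [roll, pitch, yaw] about the fixed x, y, z axes, in that order (R = Rz(yaw) Ry(pitch) Rx(roll)).
In Python, from plant import r, vision gives the robot as it stands.
- The arm moves only by the shell command python3 -m pendant 'ROWS' [FORCE]. ROWS is JSON, a list that holds one entry, the list of rows, each a list of 7 numbers: the shift along the tool's x, y, z scaled (see below), then the turn, a rotation vector about the tool's x, y, z scaled (see below), then the opening, from -1 (shut) to 1 (fully open). In form: [[[x, y, z, wx, wy, wz, fingers], ...]]. A call has exactly 8 rows; each row shifts and turns the commanded pose from where the row before left it, along the tool's axes as they then stand; what a row does not reach is not made up. The controller multiplies each number of a shift by 20 mm and each number of a turn by 4 degrees. A row lasts 1/10 s, in which the tool goes at most 50 mm and 8.59 degrees, less where a joint would pass 70% of its speed; a pose out of reach is approached as far as the arm can. A call with a number of a shift or a turn outside -1 to 1 is refused whole. A call with a gripper value outside its range is refused whole. The fingers move at their own pace and stop on an object; FORCE is the grip in N (left out, the last holds). Time passes only in rows, so rows that do not move let the fingers close, or fill a call up. It gives the time, the measured TCP pose, the force, the opening and the grip force at its end, in the units of the state.
- r.get_state(): the state, without advancing time (a new reading comes with each control period).
- vision.capture(name): name is "scene" or "top" or "wrist"; returns a dict with "frame" (400x640x3 uint8, blue, green, red), "depth" (400x640 float32, m along the optical axis (not along the pixel's ray), 0 where there is no reading), "camera_matrix" (3x3 intrinsics, pixels), "extrinsics" (4x4, takes a point from world to camera coordinates); the wrist camera has in their place "hand_eye" (4x4, takes a point from camera to tool coordinates, whose origin is the TCP and whose axes are the flange's). Camera axes: x right, y up, looking along -z (the intrinsics and any distortion apply to the point x, -y, -z); pixel columns grow to the right and rows downward; lengths in m; the calibration is good to about 2 mm. A picture is of the moment at which its call begins: read the wrist's pose just before it.
- r.close_job(): hands the job in; it is judged then, once.
The state is a dict: "time_s": time; "joints": joint angles; "qd": joint speeds; "joint_torque": joint torques, N m; "tcp_pos": TCP position; "eef_rot": TCP orientation; "contact_force": force on the tool from outside, world axes, zero at the start; "moment": the same for the moment, N m; "gripper_width": finger opening in m; "gripper_force": force on a finger pad.
Only numpy, scipy, OpenCV 4.12 (cv2) and the standard library are available. Lean on these libraries where they do the work, as an engineer would, in place of code of your own. Each camera call takes 0.05 s, during which the arm holds its last target. There are 200 camera calls.

### The job

Zero the empty bench scale first: turn its dial by the bar until the zero mark stands at the pointer, and let go. Then load the whole kit for weighing: lay every steel mending plate flat in the shallow tray of the platform and stack all the screw cartons upright on the bare metal part beside it, in one square column, edges in line. Do not shift the dial again afterwards, and leave the glue bottle, screwdriver and tape roll alone.

Things in the scene. Friction and masses are not known exactly. Their poses are not given: they have to be found in the camera images.
- scale: grey bench scale, fixed: an aluminium platform 210 x 312 mm, its top 46 mm above the bench (left part a shallow tray with a grey plastic floor, right part flat bare metal) and in front of it a dial housing 142 mm square, 45 mm high. Origin on the bench under the platform's middle; x from dial to platform (dial axis at x = -182 mm), y left, z up. Weight sinks the platform and turns the pointer
- tray_mid (a point): middle of the shallow tray's floor, 46 mm above the bench; axes as the scale's. Inside 198 mm (x) by 170 mm (y), rim 8 mm high and 6 mm thick; there is room for four plates lengthways in two rows of two
- bare_mid (a point): middle of the bare metal part of the platform (210 mm in x by 130 mm in y, no rim except the tray's on its left side), at its surface, 46 mm above the bench; axes as the scale's
- dial (a joint): angle (rad) of the tare dial: a white disc 126 mm across lying face up on the housing (disc top 49 mm above the bench), with ticks 0.21 rad apart and one long broad black zero mark. Turned by the black bar on it, with friction; grows counterclockwise from above, -1.2 to 2.6; 0 when the zero mark stands at the empty scale's pointer
- dial_grip (a point): on the dial's axis at mid height of its grip bar, 70 mm above the bench. The bar is 52 mm long, 14 mm thick, 30 mm high (top 83 mm above the bench). Bar along the point's x axis, pinch along its y axis; the zero mark lies on the -x side of the bar
- zero_mark (a point): inner end of the zero mark, on the dial disc 42 mm from the axis
- pointer_tip (a point): tip of the scale's pointer, a thin dark steel needle over the disc, 42 mm from the dial's axis; it points straight to the front (-x of the scale) while the platform is empty
- platform (a joint): how far the platform has sunk (m): 0 when empty, at most 0.008
- plate1: flat steel mending plate 90 x 44 x 8 mm with dimpled holes, about 0.23 kg, lying loose on the bench; may be absent. Origin at the centre of its underside, x along its length, y across, z up
- plate2: flat steel mending plate 90 x 44 x 8 mm with dimpled holes, about 0.23 kg, lying loose on the bench; may be absent. Origin at the centre of its underside, x along its length, y across, z up
- plate3: flat steel mending plate 90 x 44 x 8 mm with dimpled holes, about 0.23 kg, lying loose on the bench; may be absent. Origin at the centre of its underside, x along its length, y across, z up
- plate4: flat steel mending plate 90 x 44 x 8 mm with dimpled holes, about 0.23 kg, lying loose on the bench; may be absent. Origin at the centre of its underside, x along its length, y across, z up
- carton1: closed cardboard screw carton 90 x 60 x 50 mm high, about 0.3 kg, standing on the bench. Origin at the centre of its underside, x along its 90 mm length, y across its 60 mm width, z up
- carton2: closed cardboard screw carton 90 x 60 x 50 mm high, about 0.3 kg, standing on the bench. Origin at the centre of its underside, x along its 90 mm length, y across its 60 mm width, z up
- carton3: closed cardboard screw carton 90 x 60 x 50 mm high, about 0.3 kg, standing on the bench. Origin at the centre of its underside, x along its 90 mm length, y across its 60 mm width, z up
- glue: bystander: glue bottle, 60 mm across, 170 mm high; origin at the centre of its base
- screwdriver: bystander: screwdriver 180 mm long lying on the bench
- tape: bystander: roll of grey tape 100 mm across, 45 mm high; origin at the centre of its underside
There are look-alikes about, which are no part of the job. Leave any pink look-alike of the plate1 alone. What is shaped like the plate3 but purple is not meant.

How it is judged:
By the outcome, as a careful person would: the job done as asked, in the order asked, and still so for the second after the job is handed in, with the robot touching nothing.
Of plate1, plate2, plate3, plate4 only 3 to 4 are there at a start; the rules pass over those that are not, and their reading is None.
At some moment in a run one of plate1, plate2, plate3, plate4 may be knocked a few centimetres aside while the robot is not near it.
Once in a run the grip may slacken for a moment while it holds something.
It also fails if it takes over 210 s, if anything falls off the work surface, if the arm or the gripper's body presses on something with over 40 N, if the wrist force passes 120 N, or if a joint passes its speed limit or range.

## Working session

There is one attempt and no reset: what is moved stays moved. The work goes in short steps, Python scripts to look and compute and a shell command to move; the robot and the scene stay as the last step left them, time stands still between calls to the robot, and variables do not carry over. Pictures are saved under pics/ and viewed, at most 14 in all, crops included, and the job is handed in when it is done.

```bash
ls; mkdir -p pics; python3 - <<'E'
from plant import r, vision
import cv2, numpy as np
print(r.get_state())
for n in ("scene","top"):
    c=vision.capture(n); cv2.imwrite(f"pics/{n}0.png",c["frame"]); np.savez(f"/tmp/{n}0.npz",**c)
    print(n,c["camera_matrix"].round(1).tolist(),c["extrinsics"].round(3).tolist(),[k for k in c])
E
```

```text
pics
{'time_s': 0.0, 'joints': array([ 8.20541039e+01,  2.05906182e+01,  6.32987658e-01, -1.94255063e-02,
       -7.01367859e+01, -1.65072708e+01]), 'qd': array([ 0.02290553,  0.04843029,  0.02716402,  0.0311588 , -0.02548398,
        0.03067049]), 'joint_torque': array([ 9.32959629e-04, -5.82719707e+01,  2.93070710e+01,  6.99750736e+00,
        6.99098004e-03, -1.50454903e-04]), 'tcp_pos': array([0.27924808, 0.61401793, 0.2476281 ]), 'eef_rot': array([ 1.79904286e+02, -9.32114963e-03, -2.44597745e+01]), 'contact_force': array([-0.53634154,  0.01303988,  0.99374906]), 'moment': array([ 0.00607073, -0.03181033, -0.00177471]), 'gripper_force': 0.0, 'gripper_width': 0.08805302777736795}
scene [[375.9, 0.0, 317.9], [0.0, 375.9, 202.6], [0.0, 0.0, 1.0]] [[0.827, 0.563, -0.014, -0.423], [-0.482, 0.72, 0.5, 0.248], [0.291, -0.407, 0.866, -1.272], [0.0, 0.0, 0.0, 1.0]] ['frame', 'depth', 'camera_matrix', 'extrinsics']
top [[391.5, 0.0, 315.5], [0.0, 391.5, 198.8], [0.0, 0.0, 1.0]] [[0.027, -1.0, -0.013, -0.04], [0.997, 0.026, 0.07, -0.552], [-0.069, -0.015, 0.997, -1.132], [0.0, 0.0, 0.0, 1.0]] ['frame', 'depth', 'camera_matrix', 'extrinsics']
```

View pics/top0.png

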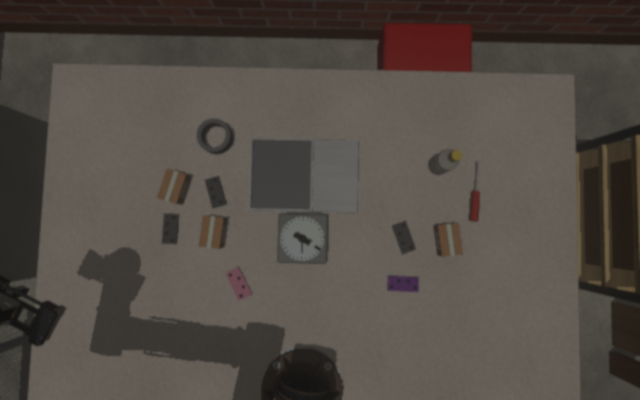

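View pics/scene0.png

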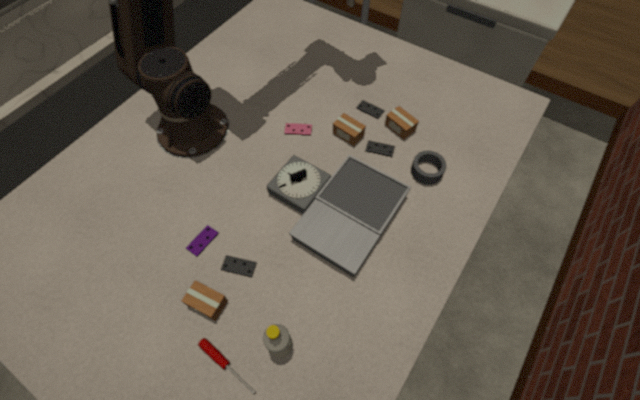

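The top view shows dark plates at (216,191), (171,229) and (403,237). The cartons are at (173,186), (212,231) and (449,239), the scale platform at (305,175) and the dial at (302,238). The pink (239,283) and purple (403,284) pieces are decoys. The scene view agrees.

```bash
cat > h.py <<'E'
import numpy as np, cv2
from plant import r, vision
from scipy.spatial.transform import Rotation as Ro
def cam(n):
    s=r.get_state(); c=vision.capture(n)
    if n=="wrist":
        T=np.eye(4); T[:3,:3]=Ro.from_euler("xyz",s["eef_rot"],degrees=True).as_matrix(); T[:3,3]=s["tcp_pos"]
        c["W"]=T@c["hand_eye"]
    else: c["W"]=np.linalg.inv(c["extrinsics"])
    return c
def rays(c,uv):
    K=c["camera_matrix"]; uv=np.atleast_2d(np.asarray(uv,float))
    d=np.c_[(uv[:,0]-K[0,2])/K[0,0],-(uv[:,1]-K[1,2])/K[1,1],-np.ones(len(uv))]
    return c["W"][:3,3], d@c["W"][:3,:3].T
def onplane(c,uv,z):
    o,d=rays(c,uv); return o+d*((z-o[2])/d[:,2])[:,None]
def cross(c1,uv1,c2,uv2):      # nearest point of two rays, and gap
    o1,d1=rays(c1,uv1); o2,d2=rays(c2,uv2); d1=d1[0]/np.linalg.norm(d1[0]); d2=d2[0]/np.linalg.norm(d2[0])
    a=np.linalg.lstsq(np.c_[d1,-d2],o2-o1,rcond=None)[0]; p,q=o1+a[0]*d1,o2+a[1]*d2
    return (p+q)/2,np.linalg.norm(p-q)
def bydepth(c,uv):
    uv=np.atleast_2d(np.asarray(uv,int)); o,d=rays(c,uv); return o+d*c["depth"][uv[:,1],uv[:,0]][:,None]
def rect(c,mask,z,amin=60):      # min-area rectangles of blobs, on plane z
    out=[]
    for k in cv2.findContours(mask,cv2.RETR_EXTERNAL,cv2.CHAIN_APPROX_NONE)[0]:
        if cv2.contourArea(k)<amin: continue
        m=cv2.moments(k); P=onplane(c,k[:,0,:],z)[:,:2]
        (cx,cy),_,_=q=cv2.minAreaRect((P*1000).astype(np.float32)); b=cv2.boxPoints(q); e=[b[1]-b[0],b[2]-b[1]]
        L=max(e,key=np.linalg.norm); S=min(e,key=np.linalg.norm)
        yaw=(np.degrees(np.arctan2(L[1],L[0]))+90)%180-90
        out.append(dict(px=(round(m["m10"]/m["m00"]),round(m["m01"]/m["m00"])),c=(round(cx,1),round(cy,1)),L=round(float(np.linalg.norm(L)),1),S=round(float(np.linalg.norm(S)),1),yaw=round(yaw,1)))
    return out
def go(x,y,z,yaw=None):   # needed move in row units (tool axes now), mm world
    s=r.get_state(); R=Ro.from_euler("xyz",s["eef_rot"],degrees=True).as_matrix()
    t=R.T@(np.array([x,y,z])/1000-s["tcp_pos"])*50
    w="" if yaw is None else ((s["eef_rot"][2]-yaw+90)%180-90)/4
    print("shift units",t.round(2),"turn z units",w)
def st():
    s=r.get_state(); print(round(s["time_s"],1),(s["tcp_pos"]*1000).round(1),s["eef_rot"].round(1),"w",round(s["gripper_width"]*1000,1),"F",s["contact_force"].round(1))
E
python3 - <<'E'
from h import *
st()
t=cam("top"); s=cam("scene")
for n,c in (("top",t),("scene",s)):
    hsv=cv2.cvtColor(c["frame"],cv2.COLOR_BGR2HSV); H,S,V=cv2.split(hsv); Z=bydepth(c,np.stack(np.meshgrid(range(640),range(400)),-1).reshape(-1,2)).reshape(400,640,3)
    ok=(abs(Z[...,1])<.6)&(Z[...,0]>.25)&(Z[...,0]<.85)&(Z[...,2]<.06)
    print(n,"bench z",np.median(Z[...,2][ok&(V>90)]))
    for nm,m,z in (("plate",(V<70)&(S<90)&ok,.008),("carton",(H>4)&(H<20)&(S>90)&ok,.05),("purple",(H>130)&(H<160)&(S>90),.008)):
        m=cv2.morphologyEx(m.astype(np.uint8)*255,cv2.MORPH_CLOSE,np.ones((7,7)) )
        for q in rect(c,m,z):
            u,v=q["px"]; print(nm,q,"z",(Z[v,u,2]*1000).round(1))
E
```

```text
0.1 [279.3 614.1 247.7] [179.9  -0.  -24.5] w 87.8 F [ 0.3 -0.9 -0.3]
top bench z 0.0002925317560088514
plate {'px': (121, 274), 'c': (322.9, 535.5), 'L': 140.0, 'S': 124.6, 'yaw': np.float32(1.7)} z -2.5
plate {'px': (437, 239), 'c': (443.4, -385.0), 'L': 91.1, 'S': 13.7, 'yaw': np.float32(5.3)} z 29.4
plate {'px': (403, 237), 'c': (447.8, -286.5), 'L': 86.9, 'S': 42.3, 'yaw': np.float32(21.3)} z 10.0
plate {'px': (224, 231), 'c': (448.2, 243.4), 'L': 90.0, 'S': 15.2, 'yaw': np.float32(-4.7)} z 20.7
plate {'px': (170, 228), 'c': (454.4, 402.3), 'L': 87.2, 'S': 45.8, 'yaw': np.float32(-1.3)} z 8.3
plate {'px': (215, 192), 'c': (567.3, 273.4), 'L': 88.7, 'S': 43.7, 'yaw': np.float32(18.5)} z 7.8
plate {'px': (184, 189), 'c': (573.1, 366.7), 'L': 93.1, 'S': 19.1, 'yaw': np.float32(-15.6)} z 23.9
plate {'px': (433, 167), 'c': (659.0, -375.5), 'L': 57.4, 'S': 32.4, 'yaw': np.float32(32.3)} z 49.7
plate {'px': (283, 178), 'c': (548.7, 53.4), 'L': 359.7, 'S': 226.1, 'yaw': np.float32(1.4)} z 48.1
plate {'px': (215, 136), 'c': (735.4, 280.7), 'L': 110.7, 'S': 99.9, 'yaw': np.float32(47.2)} 
[... 1065 characters left out ...]
(370, 109), 'c': (457.1, 401.7), 'L': 89.8, 'S': 43.2, 'yaw': np.float32(1.9)} z 4.9
carton {'px': (205, 300), 'c': (452.6, -410.5), 'L': 104.9, 'S': 62.8, 'yaw': np.float32(7.0)} z 51.5
carton {'px': (348, 129), 'c': (455.6, 253.7), 'L': 105.7, 'S': 90.7, 'yaw': np.float32(-5.2)} z 51.2
carton {'px': (401, 122), 'c': (582.0, 371.3), 'L': 109.3, 'S': 93.1, 'yaw': np.float32(-15.2)} z 52.2
purple {'px': (202, 240), 'c': (312.7, -287.5), 'L': 85.2, 'S': 41.1, 'yaw': np.float32(88.9)} z 7.5
purple {'px': (194, 101), 'c': (-76.0, 98.1), 'L': 137.9, 'S': 126.7, 'yaw': np.float32(-19.7)} z 200.7
purple {'px': (151, 20), 'c': (-547.2, 336.7), 'L': 315.0, 'S': 92.0, 'yaw': np.float32(-36.9)} z 341.9
```

```bash
cat >> h.py <<'E'
def platform(c):
    Z=bydepth(c,np.stack(np.meshgrid(range(640),range(400)),-1).reshape(-1,2)).reshape(400,640,3)
    m=(Z[...,2]>.025)&(Z[...,2]<.07)&(Z[...,0]>.53)&(Z[...,0]<.76)&(abs(Z[...,1])<.22)
    m=cv2.morphologyEx(m.astype(np.uint8)*255,cv2.MORPH_OPEN,np.ones((3,3))); return rect(c,m,.048,800),Z
E
python3 - <<'E'
from h import *
t=cam("top"); q,Z=platform(t); print(q)
for u,v in ((265,160),(290,195),(280,175),(340,150),(340,200),(325,175)): print((Z[v,u]*1000).round(1))
print((onplane(t,[(302,238)],.049)*1000).round(1)); 
# boundary tray / bare: gray jump along a row
for v in (160,190):
    g=cv2.cvtColor(t["frame"],cv2.COLOR_BGR2GRAY)[v]; print(g[244:366:1].tolist())
go(424,-10,250,0)
E
```

```text
[{'px': (303, 172), 'c': (628.5, 11.5), 'L': 313.5, 'S': 197.0, 'yaw': np.float32(90.0)}]
[659.7 123.1  46.2]
[560.1  47.5  46.5]
[617.2  78.2  46.3]
[694.3 -93.   46.1]
[549.6 -96.4  44.3]
[620.3 -51.5  47.8]
[[438.2   9.3  49. ]]
[97, 97, 97, 98, 97, 97, 95, 86, 68, 60, 62, 62, 61, 62, 61, 62, 61, 61, 61, 61, 62, 62, 62, 61, 62, 61, 62, 62, 62, 62, 61, 62, 62, 61, 62, 62, 61, 62, 62, 61, 62, 61, 62, 61, 62, 62, 62, 61, 62, 62, 62, 62, 62, 62, 62, 62, 62, 62, 62, 62, 62, 62, 62, 62, 62, 63, 70, 82, 88, 87, 91, 94, 95, 96, 95, 96, 96, 95, 96, 95, 95, 95, 95, 95, 95, 95, 95, 95, 95, 95, 95, 94, 94, 95, 95, 95, 95, 95, 95, 95, 95, 95, 96, 96, 95, 95, 95, 95, 96, 96, 96, 95, 95, 89, 82, 88, 94, 94, 94, 94, 95, 96]
[94, 96, 96, 96, 96, 96, 88, 70, 61, 62, 62, 62, 63, 62, 63, 63, 63, 62, 62, 63, 63, 63, 63, 63, 63, 62, 62, 62, 63, 63, 62, 62, 63, 62, 62, 63, 63, 63, 63, 63, 63, 63, 63, 62, 63, 63, 63, 63, 63, 63, 63, 63, 64, 63, 63, 64, 64, 63, 63, 63, 64, 63, 63, 63, 64, 69, 81, 88, 87, 92, 95, 96, 96, 96, 96, 96, 96, 96, 96, 97, 97, 97, 97, 97, 97, 97, 96, 97, 97, 97, 97, 97, 98, 98, 97, 98, 97, 98, 98, 98, 98, 98, 98, 98, 98, 98, 98, 98, 98, 98, 98, 98, 95, 91, 93, 94, 96, 97, 96, 96, 95, 96]
shift units [19.5  25.42 -0.07] turn z units -6.113158564485346
```

```bash
python3 -m pendant '[[[0,0,0,0,0,-0.764,1],[0,0,0,0,0,-0.764,1],[0,0,0,0,0,-0.764,1],[0,0,0,0,0,-0.764,1],[0,0,0,0,0,-0.764,1],[0,0,0,0,0,-0.764,1],[0,0,0,0,0,-0.764,1],[0,0,0,0,0,-0.764,1]]]' 20
python3 -m pendant '[[[0.23,0.95,0,0,0,0,1],[0.23,0.95,0,0,0,0,1],[0.23,0.95,0,0,0,0,1],[0.23,0.95,0,0,0,0,1],[0.23,0.95,0,0,0,0,1],[0.23,0.95,0,0,0,0,1],[0.23,0.95,0,0,0,0,1],[0.23,0.95,0,0,0,0,1]]]'
python3 -m pendant '[[[0.23,0.95,0,0,0,0,1],[0.23,0.95,0,0,0,0,1],[0.23,0.95,0,0,0,0,1],[0.23,0.95,0,0,0,0,1],[0.23,0.95,0,0,0,0,1],[0.23,0.95,0,0,0,0,1],[0.23,0.95,0,0,0,0,1],[0.23,0.95,0,0,0,0,1]]]'
python3 -m pendant '[[[0.23,0.95,0,0,0,0,1],[0.23,0.95,0,0,0,0,1],[0.23,0.95,0,0,0,0,1],[0.23,0.95,0,0,0,0,1],[0.23,0.95,0,0,0,0,1],[0.23,0.95,0,0,0,0,1],[0.23,0.95,0,0,0,0,1],[0.23,0.95,0,0,0,0,1]]]'
python3 -m pendant '[[[0.23,0.95,0,0,0,0,1],[0.23,0.95,0,0,0,0,1],[0.23,0.95,0,0,0,0,1],[0.23,0.95,0,0,0,0,1],[0.23,0.95,0,0,0,0,1],[0.23,0.9,0,0,0,0,1],[0.23,0.9,0,0,0,0,1],[0,0,0,0,0,0,1]]]'
python3 - <<'E'
from h import *
st(); c=cam("wrist"); print(c["hand_eye"].round(3).tolist(),c["camera_matrix"].round(1).tolist())
cv2.imwrite("pics/w1.png",c["frame"]); go(438,8,250,0)
E
```

```text
time_s: 1.05
tcp_pos: [0.2794, 0.6143, 0.2484]
eef_rot: [180.0, 0.0, 0.1]
contact_force: [0.1, -0.3, -0.9]
gripper_width: 0.0876
gripper_force: 0.0
time_s: 1.85
tcp_pos: [0.3164, 0.4613, 0.2485]
eef_rot: [-180.0, 0.0, 0.0]
contact_force: [0.1, 0.6, -0.2]
gripper_width: 0.0876
gripper_force: 0.0
time_s: 2.65
tcp_pos: [0.3533, 0.3088, 0.2486]
eef_rot: [-180.0, -0.0, -0.0]
contact_force: [-0.1, 0.5, -0.4]
gripper_width: 0.0879
gripper_force: 0.0
time_s: 3.45
tcp_pos: [0.3899, 0.1568, 0.2486]
eef_rot: [-180.0, -0.0, -0.0]
contact_force: [-0.7, 0.3, 0.7]
gripper_width: 0.0876
gripper_force: 0.0
time_s: 4.25
tcp_pos: [0.4219, 0.0254, 0.2485]
eef_rot: [180.0, 0.0, -0.1]
contact_force: [0.0, 1.0, 0.5]
gripper_width: 0.0875
gripper_force: 0.0
4.2 [421.9  25.4 248.5] [ 1.8e+02  0.0e+00 -1.0e-01] w 87.5 F [0.  1.  0.5]
[[-0.0, 0.958, 0.285, 0.078], [1.0, 0.0, -0.0, -0.001], [-0.0, 0.285, -0.958, -0.136], [0.0, 0.0, 0.0, 1.0]] [[287.1, 0.0, 319.6], [0.0, 287.1, 195.8], [0.0, 0.0, 1.0]]
shift units [ 0.81  0.9  -0.08] turn z units -0.0328364421349292
```

View pics/w1.png

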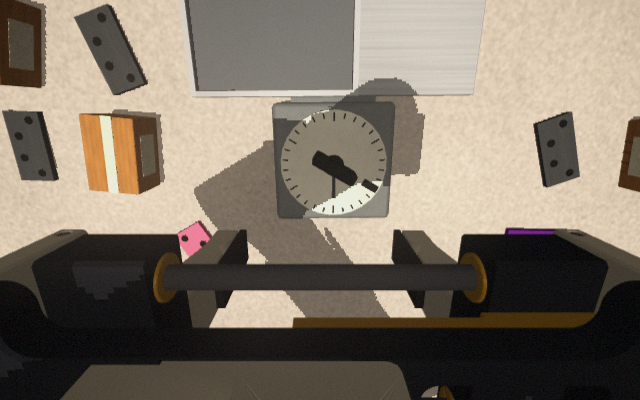

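```bash
cat >> h.py <<'E'
def cloud(c): return bydepth(c,np.stack(np.meshgrid(range(640),range(400)),-1).reshape(-1,2)).reshape(400,640,3)
def dial(c,C=(.438,.008)):
    Z=cloud(c); rad=np.hypot(Z[...,0]-C[0],Z[...,1]-C[1]); b=(Z[...,2]>.074)&(Z[...,2]<.09)&(rad<.045)
    P=(Z[b][:,:2]*1000).astype(np.float32); (cx,cy),wh,_=q=cv2.minAreaRect(P); bx=cv2.boxPoints(q); e=max([bx[1]-bx[0],bx[2]-bx[1]],key=np.linalg.norm)
    print("bar",round(cx,1),round(cy,1),np.round(wh,1),"dir",round(np.degrees(np.arctan2(e[1],e[0]))%180,1),"z",np.median(Z[b][:,2]).round(4),len(P))
    g=cv2.cvtColor(c["frame"],cv2.COLOR_BGR2GRAY); rr=(abs(rad-.048)<.015)&(abs(Z[...,2]-.05)<.012)
    m=(rr&(g<60)).astype(np.uint8)*255
    for k in cv2.findContours(m,cv2.RETR_EXTERNAL,cv2.CHAIN_APPROX_NONE)[0]:
        if cv2.contourArea(k)<6: continue
        M=cv2.moments(k); p=onplane(c,[(M["m10"]/M["m00"],M["m01"]/M["m00"])],.049)[0]*1000
        print("dark",cv2.contourArea(k),(M["m10"]/M["m00"],M["m01"]/M["m00"]),p.round(1),"ang from -x",np.degrees(np.arctan2(-(p[1]-cy),-(p[0]-cx))).round(1))
    d=(abs(Z[...,2]-.047)<.007)&(rad<.12); D=(Z[d][:,:2]*1000).astype(np.float32); print("disc z",np.median(Z[d][:,2]).round(4))
E
python3 - <<'E'
from h import *
c=cam("wrist"); dial(c); Z=cloud(c)
cv2.imwrite("pics/w1c.png",cv2.resize(c["frame"][85:230,255:415],None,fx=4,fy=4,interpolation=cv2.INTER_CUBIC))
print((Z[160:215:3,334]*1000).round(1).tolist())
m=(Z[...,2]>.035)&(Z[...,2]<.07)&(Z[...,0]>.35)&(Z[...,0]<.505)&(abs(Z[...,1])<.1)
print(rect(c,cv2.morphologyEx(m.astype(np.uint8)*255,cv2.MORPH_OPEN,np.ones((5,5))),.045,500))
E
```

```text
bar 438.6 10.2 [52.  14.4] dir 60.3 z 0.0827 637
dark 6.5 (333.9487179487179, 194.6410256410256) [401.2   9.5  49. ] ang from -x 1.1
dark 79.5 (369.9643605870021, 185.3060796645702) [412.8 -33.9  49. ] ang from -x 59.6
disc z 0.0476
[[447.2, 11.0, 70.1], [446.4, 11.6, 84.1], [443.1, 11.6, 83.6], [439.8, 11.5, 83.5], [436.4, 11.5, 82.6], [432.7, 11.3, 80.7], [422.6, 9.8, 51.7], [419.2, 9.8, 52.8], [415.4, 9.8, 52.4], [411.4, 9.7, 51.3], [407.9, 9.7, 52.2], [403.9, 9.6, 51.2], [400.1, 9.5, 51.2], [395.4, 9.3, 48.2], [391.5, 9.3, 48.2], [387.9, 9.3, 49.1], [383.6, 9.2, 48.0], [380.0, 9.2, 49.0], [374.6, 8.9, 44.9]]
[{'px': (333, 161), 'c': (437.5, 10.4), 'L': 140.2, 'S': 133.8, 'yaw': np.float32(89.8)}]
```

View pics/w1c.png

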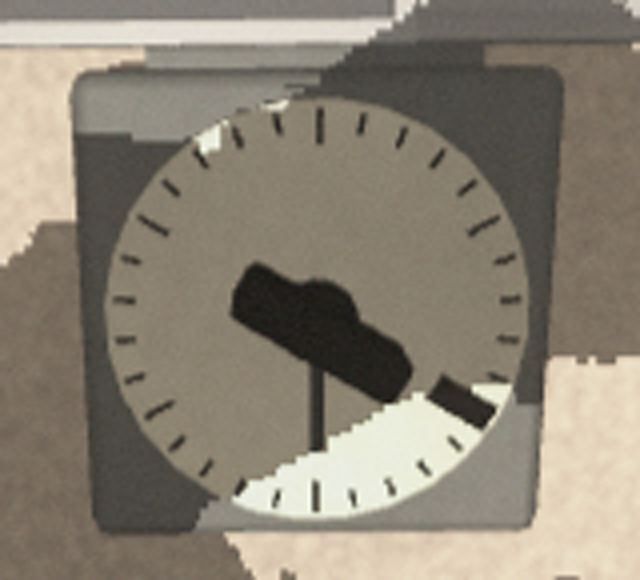

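The zoomed crop shows the bar at 60° with the zero mark at full-frame (370,185). The needle points straight down the picture and sits about 52 mm high, clear of the bar. Going to grip the bar.

```bash
python3 -m pendant '[[[0.81,0.76,0,0,0,0,1],[0,0,0,0,0,-1,1],[0,0,0,0,0,-1,1],[0,0,0,0,0,-1,1],[0,0,0,0,0,-1,1],[0,0,0,0,0,-1,1],[0,0,0,0,0,-1,1],[0,0,0,0,0,-1,1]]]' | head -3
python3 -m pendant '[[[0,0,0.6,0,0,-1,1],[0,0,0.6,0,0,-1,1],[0,0,0.6,0,0,-1,1],[0,0,0.6,0,0,-1,1],[0,0,0.6,0,0,-1,1],[0,0,0.6,0,0,-1,1],[0,0,0.6,0,0,-1,1],[0,0,0.6,0,0,-1,1]]]' | head -3
python3 - <<'E'
from h import *
st(); print(r.get_state()["joints"].round(1)); go(438.2,10.2,88,60.2)
E
```

```text
time_s: 5.15
tcp_pos: [0.438, 0.0127, 0.2486]
eef_rot: [-180.0, -0.0, 28.2]
time_s: 5.95
tcp_pos: [0.4381, 0.0127, 0.1522]
eef_rot: [180.0, -0.0, 60.2]
6.0 [438.1  12.7 152.2] [180.   -0.   60.2] w 87.7 F [-0.6  1.4  0.7]
[ 27.6   3.2 -35.8   0.  -51.1 122.6]
shift units [-0.11  0.07  3.21] turn z units 0.003284481593446742
```

```bash
python3 -m pendant '[[[-0.1,0.07,0.8,0,0,0,1],[0,0,0.8,0,0,0,1],[0,0,0.8,0,0,0,1],[0,0,0.8,0,0,0,1],[0,0,0,0,0,0,-1],[0,0,0,0,0,0,-1],[0,0,0,0,0,0,-1],[0,0,0,0,0,0,-1]]]' 30 
python3 -m pendant '[[[0,0,0,0,0,0,-1],[0,0,0,0,0,0,-1],[0,0,0,0,0,0,-1],[0,0,0,0,0,0,-1],[0,0,0,0,0,0.5,-1],[0,0,0,0,0,0.5,-1],[0,0,0,0,0,0.5,-1],[0,0,0,0,0,0.5,-1]]]' 30 
python3 - <<'E'
from h import *
st(); print(r.get_state()["moment"].round(2)); dial(cam("wrist"),(.4382,.0102))
E
```

```text
time_s: 6.75
tcp_pos: [0.4389, 0.0101, 0.0894]
eef_rot: [179.9, -0.1, 60.0]
contact_force: [0.5, 0.3, 1.2]
gripper_width: 0.0616
gripper_force: 0.0
time_s: 7.55
tcp_pos: [0.4381, 0.0098, 0.0885]
eef_rot: [-180.0, 0.0, 51.9]
contact_force: [-1.0, 1.9, 0.8]
gripper_width: 0.0137
gripper_force: 29.7
7.5 [438.1   9.8  88.5] [-180.     0.    51.9] w 13.7 F [-1.   1.9  0.8]
[0.51 0.55 0.03]
bar 435.9 14.7 [50.8 41. ] dir 27.8 z 0.0827 2139
dark 132.0 (320.8434343434343, 303.4848484848485) [404.8 -33.8  49. ] ang from -x 57.2
dark 12.5 (243.74666666666664, 195.13333333333333) [416.2  60.8  49. ] ang from -x -66.9
dark 10.0 (393.5, 192.4) [492.5   3.2  49. ] ang from -x 168.5
dark 6.5 (250.6410256410256, 178.5128205128205) [427.   66.2  49. ] ang from -x -80.1
dark 8.0 (264.5625, 166.375) [439.   66.6  49. ] ang from -x -93.3
dark 6.0 (372.3333333333333, 164.0) [492.4  26.5  49. ] ang from -x -168.2
dark 6.5 (280.12820512820514, 155.74358974358972) [450.8  65.7  49. ] ang from -x -106.3
dark 7.0 (356.0, 154.5) [487.9  37.5  49. ] ang from -x -156.3
disc z 0.0472
```

```bash
python3 -m pendant '[[[0,0,0,0,0,1,-1],[0,0,0,0,0,1,-1],[0,0,0,0,0,1,-1],[0,0,0,0,0,1,-1],[0,0,0,0,0,1,-1],[0,0,0,0,0,1,-1],[0,0,0,0,0,1,-1],[0,0,0,0,0,1,-1]]]' 30 
python3 -m pendant '[[[0,0,0,0,0,1,-1],[0,0,0,0,0,1,-1],[0,0,0,0,0,1,-1],[0,0,0,0,0,1,-1],[0,0,0,0,0,0.95,-1],[0,0,0,0,0,0,-1],[0,0,0,0,0,0,-1],[0,0,0,0,0,0,-1]]]' 30 
python3 - <<'E'
from h import *
st(); c=cam("wrist"); dial(c,(.4382,.0102)); cv2.imwrite("pics/w2.png",c["frame"][100:400,120:520])
E
```

```text
time_s: 8.4
tcp_pos: [0.4384, 0.0095, 0.0885]
eef_rot: [180.0, 0.0, 19.9]
contact_force: [0.8, -2.8, -0.6]
gripper_width: 0.0137
gripper_force: 29.7
time_s: 9.2
tcp_pos: [0.4384, 0.0093, 0.0885]
eef_rot: [180.0, 0.0, 0.3]
contact_force: [1.7, -5.1, -0.8]
gripper_width: 0.0136
gripper_force: 29.8
9.2 [438.4   9.3  88.5] [180.    0.    0.3] w 13.6 F [ 1.7 -5.1 -0.8]
bar 440.8 5.8 [50.5 41. ] dir 25.9 z 0.0826 2131
dark 137.5 (320.70060606060605, 303.350303030303) [383.2   9.   49. ] ang from -x -3.2
dark 7.5 (245.08888888888887, 195.11111111111111) [464.2  57.9  49. ] ang from -x -114.2
dark 9.5 (394.1929824561403, 192.66666666666666) [466.3 -37.2  49. ] ang from -x 120.6
dark 7.5 (386.4222222222222, 176.75555555555553) [476.6 -31.5  49. ] ang from -x 133.8
dark 7.0 (264.9523809523809, 165.71428571428572) [483.2  44.3  49. ] ang from -x -137.8
dark 8.5 (372.92156862745094, 164.43137254901958) [484.4 -22.6  49. ] ang from -x 146.9
dark 10.0 (280.85, 155.65) [489.5  34.2  49. ] ang from -x -149.8
dark 11.0 (356.5, 155.0) [490.2 -12.2  49. ] ang from -x 160.0
dark 8.0 (338.125, 149.0) [493.8  -0.8  49. ] ang from -x 172.9
dark 14.5 (318.50574712643675, 150.25287356321837) [493.   11.1  49. ] ang from -x -174.2
disc z 0.0469
```

View pics/w2.png

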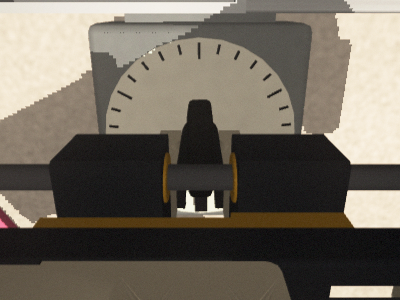

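The bar now runs straight along x in the picture, with the mark near the pointer. Releasing, rising and checking.

```bash
python3 -m pendant '[[[0,0,0,0,0,0,0],[0,0,0,0,0,0,0],[0,0,0,0,0,0,0],[0,0,0,0,0,0,0],[0,0,-1,0,0,0,0],[0,0,-1,0,0,0,0],[0,0,-1,0,0,0,0],[0,0,-1,0,0,0,0]]]' 30 
python3 -m pendant '[[[-1,0,-1,0,0,0,1],[-1,0,-1,0,0,0,1],[0,0,-1,0,0,0,1],[0,0,-1,0,0,0,1],[0,0,0,0,0,0,1],[0,0,0,0,0,0,1],[0,0,0,0,0,0,1],[0,0,0,0,0,0,1]]]' 30 
python3 - <<'E'
from h import *
st(); c=cam("wrist"); dial(c,(.4382,.0102))
px=cv2.projectPoints  # unused
Z=cloud(c); v,u=np.unravel_index(np.argmin(np.where(c["depth"]>0,np.hypot(Z[...,0]-.41,Z[...,1]-.01),9)),(400,640)); print(u,v)
cv2.imwrite("pics/w3.png",cv2.resize(c["frame"][max(0,v-100):v+50,u-80:u+80],None,fx=4,fy=4,interpolation=cv2.INTER_CUBIC))
E
```

```text
time_s: 10.05
tcp_pos: [0.4383, 0.0099, 0.1694]
eef_rot: [-180.0, 0.0, 0.2]
contact_force: [0.5, 1.1, -0.9]
gripper_width: 0.0439
gripper_force: 0.0
time_s: 10.85
tcp_pos: [0.398, 0.0095, 0.2478]
eef_rot: [180.0, 0.1, 0.2]
contact_force: [-0.2, 0.2, -0.2]
gripper_width: 0.0872
gripper_force: 0.0
10.8 [398.    9.5 247.8] [1.8e+02 1.0e-01 2.0e-01] w 87.2 F [-0.2  0.2 -0.2]
bar 438.8 10.4 [51.  13.6] dir 0.5 z 0.0828 653
dark 102.0 (320.0898692810457, 185.27777777777777) [389.2   9.6  49. ] ang from -x 1.0
disc z 0.0476
320 171
```

View pics/w3.png

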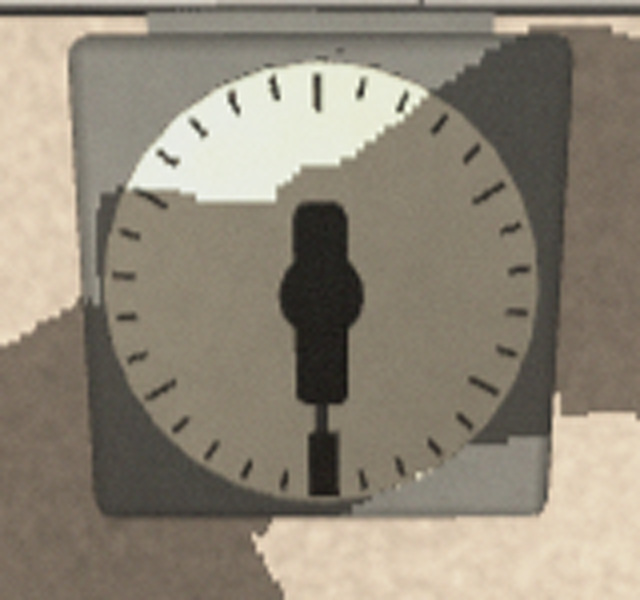

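Zero mark and needle nearly line up: mark at crop x≈324, needle at x≈321. I'll measure the residual in numbers.

```bash
python3 - <<'E'
from h import *
c=cam("wrist"); g=cv2.cvtColor(c["frame"],cv2.COLOR_BGR2GRAY).astype(float)
for a,b,z,n in ((173,177,.052,"needle"),(181,192,.049,"mark")):
    w=np.clip(110-g[a:b,310:332],0,None)**1; w=np.where(w>8,w,0); u=(w*np.arange(310,332)).sum(1)/w.sum(1); print(n,u.round(2),(onplane(c,[(u.mean(),(a+b-1)/2)],z)*1000).round(2))
print(g[172:194:2,312:330].astype(int))
q=platform(cam("top"))[0]; print(q)
# bar/platform edge yaw in wrist: front edge of the platform
E
```

```text
needle [320.05 320.01 320.04 320.05] [[403.11   9.74  52.  ]]
mark [320.39 320.39 320.36 320.4  320.36 320.38 320.39 320.51 320.6  320.34
 320.38] [[388.29   9.23  49.  ]]
[[131 128 127 111 106 107  90  48  44  42 100 106 107 111 128 127 131 127]
 [127 125 126 128 130 125 107  53  48  52 119 131 127 129 126 127 129 126]
 [128 128 128 130 127 130 112  56  47  47 123 127 127 127 131 128 127 129]
 [125 127 125 125 129 127 113  62  60  61 124 110 104 128 129 124 125 124]
 [129 129 129 124 126  49  30  36  30  29  33  30  68 123 129 130 131 125]
 [127 126 127 129 122  45  34  32  31  30  30  32  65 120 127 128 125 125]
 [129 130 129 124 128  48  34  28  33  32  31  30  66 120 124 125 128 122]
 [128 127 126 124 129  50  31  34  33  30  33  32  70 124 124 124 127 126]
 [124 127 128 127 126  56  33  33  26  32  33  28  67 123 128 126 128 108]
 [122 127 126 128 126  61  35  32  34  32  33  34  67 127 129 126 126 119]
 [124 130 124 131 129  60  37  32  33  35  33  34  69 122 128 124 129 125]]
[{'px': (303, 172), 'c': (628.5, 11.6), 'L': 313.2, 'S': 197.1, 'yaw': np.float32(-90.0)}]
```

The dial is within about 0.3°. On the way to the first plate I'll check the platform frame.

```bash
python3 -m pendant '[[[0.64,-0.2,-0.3,0,0,0,0.5],[0.64,-0.2,-0.3,0,0,0,0.5],[0.64,-0.2,-0.3,0,0,0,0.5],[0.64,-0.2,-0.3,0,0,0,0.5],[0.64,-0.2,-0.3,0,0,0,0.5],[0.64,-0.2,-0.3,0,0,0,0.5],[0.64,-0.2,-0.3,0,0,0,0.5],[0,0,0,0,0,0,0.5]]]' 30 | head -2
python3 - <<'E'
from h import *
st(); c=cam("wrist"); cv2.imwrite("pics/w4.png",c["frame"]); Z=cloud(c); g=cv2.cvtColor(c["frame"],cv2.COLOR_BGR2GRAY)
hi=(Z[...,2]>.03)&(Z[...,2]<.07)&(Z[...,0]>.518)&(Z[...,0]<.76)&(abs(Z[...,1]-.01)<.2)
print("plat",rect(c,cv2.morphologyEx(hi.astype(np.uint8)*255,cv2.MORPH_OPEN,np.ones((7,7))),.046,1000))
for lo,h_,n in ((40,95,"tray"),):
    for t in (110,130,145): print(t,rect(c,cv2.morphologyEx((hi&(g<t)).astype(np.uint8)*255,cv2.MORPH_OPEN,np.ones((7,7))),.046,1500))
for v in (40,80,120): print(v,[(u,int(g[v,u])) for u in range(140,560,14)])
E
```

```text
time_s: 11.8
tcp_pos: [0.4893, 0.0384, 0.2906]
11.8 [489.3  38.4 290.6] [180.   -0.    0.2] w 65.8 F [-0.7  0.3 -0.9]
plat [{'px': (341, 73), 'c': (603.1, 12.9), 'L': 314.2, 'S': 172.0, 'yaw': np.float32(-89.8)}]
110 [{'px': (320, 126), 'c': (556.9, 48.9), 'L': 119.4, 'S': 71.8, 'yaw': np.float32(-89.8)}]
130 [{'px': (355, 123), 'c': (560.8, 15.5), 'L': 222.2, 'S': 88.2, 'yaw': np.float32(-88.9)}]
145 [{'px': (305, 80), 'c': (603.1, 34.0), 'L': 259.6, 'S': 172.0, 'yaw': np.float32(-89.8)}]
40 [(140, 218), (154, 225), (168, 221), (182, 225), (196, 229), (210, 225), (224, 136), (238, 135), (252, 133), (266, 132), (280, 134), (294, 137), (308, 138), (322, 136), (336, 135), (350, 138), (364, 229), (378, 224), (392, 224), (406, 224), (420, 222), (434, 218), (448, 217), (462, 216), (476, 222), (490, 227), (504, 224), (518, 224), (532, 225), (546, 226)]
80 [(140, 95), (154, 58), (168, 223), (182, 232), (196, 222), (210, 227), (224, 137), (238, 139), (252, 139), (266, 141), (280, 138), (294, 142), (308, 140), (322, 141), (336, 138), (350, 135), (364, 232), (378, 123), (392, 124), (406, 227), (420, 228), (434, 227), (448, 225), (462, 222), (476, 227), (490, 224), (504, 222), (518, 226), (532, 227), (546, 227)]
120 [(140, 112), (154, 95), (168, 94), (182, 230), (196, 223), (210, 229), (224, 89), (238, 139), (252, 141), (266, 141), (280, 70), (294, 70), (308, 68), (322, 68), (336, 70), (350, 72), (364, 117), (378, 116), (392, 116), (406, 122), (420, 122), (434, 227), (448, 224), (462, 220), (476, 224), (490, 230), (504, 220), (518, 226), (532, 227), (546, 227)]
```

View pics/w4.png

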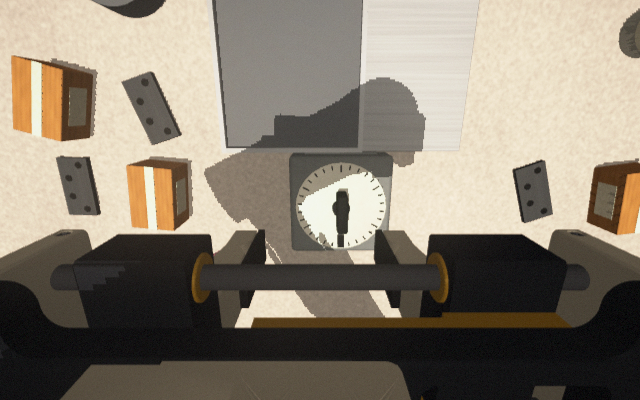

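View is consistent: platform at top (345,75), dial zeroed, plates at (150,108), (78,186) and (532,190). Going to the first plate.

```bash
python3 -m pendant '[[[0.244,-0.733,0.3,0,0,0,0.5],[0.244,-0.733,0.3,0,0,0,0.5],[0.244,-0.733,0.3,0,0,0,0.5],[0.244,-0.733,0.3,0,0,0,0.5],[0.244,-0.733,0.3,0,0,0,0.5],[0.244,-0.733,0.3,0,0,0,0.5],[0.244,-0.733,0.3,0,0,0,0.5],[0.244,-0.733,0.3,0,0,0,0.5]]]' 30 | head -2
python3 -m pendant '[[[0.244,-0.733,0.3,0,0,0,0.5],[0.244,-0.733,0.3,0,0,0,0.5],[0.244,-0.733,0.3,0,0,0,0.5],[0.244,-0.733,0.3,0,0,0,0.5],[0.244,-0.733,0.3,0,0,0,0.5],[0.244,-0.733,0.3,0,0,0,0.5],[0.244,-0.733,0.3,0,0,0,0.5],[0.244,-0.733,0.3,0,0,0,0.5]]]' 30 | head -2
python3 -m pendant '[[[0,0,0.5,0,0,-0.75,0.5],[0,0,0.5,0,0,-0.75,0.5],[0,0,0.5,0,0,-0.75,0.5],[0,0,0.5,0,0,-0.75,0.5],[0,0,0.5,0,0,-0.75,0.5],[0,0,0.5,0,0,-0.75,0.5],[0,0,0,0,0,0,0.5],[0,0,0,0,0,0,0.5]]]' 30 | head -3
cat >> h.py <<'E'
def plates(c,near=None):
    Z=cloud(c); H,S,V=cv2.split(cv2.cvtColor(c["frame"],cv2.COLOR_BGR2HSV)); b=c["W"][2,3]
    m=((V<95)&(S<90)&(Z[...,2]>.003)&(Z[...,2]<.02)&(c["depth"]>.12)).astype(np.uint8)*255
    for q in rect(c,cv2.morphologyEx(m,cv2.MORPH_CLOSE,np.ones((5,5))),.008,100):
        if 70<q["L"]<105 and 35<q["S"]<55: u,v=q["px"]; print("plate",q,"z",np.nanmedian(Z[v-4:v+5,u-4:u+5,2]).round(4))
E
python3 - <<'E'
from h import *
st(); c=cam("wrist"); plates(c); plates(cam("top")); plates(cam("scene")); go(567.3,273,24,18.4)
E
```

```text
time_s: 12.65
tcp_pos: [0.5269, 0.1567, 0.242]
time_s: 13.45
tcp_pos: [0.5656, 0.274, 0.194]
time_s: 14.25
tcp_pos: [0.5654, 0.2731, 0.1345]
eef_rot: [180.0, 0.0, 18.1]
14.2 [565.4 273.1 134.5] [180.    0.   18.1] w 65.6 F [-0.7  0.1 -0.6]
plate {'px': (318, 189), 'c': (568.7, 276.0), 'L': 89.8, 'S': 43.7, 'yaw': np.float32(18.1)} z 0.0081
plate {'px': (403, 283), 'c': (314.0, -286.3), 'L': 90.2, 'S': 45.3, 'yaw': np.float32(88.3)} z 0.0082
plate {'px': (404, 237), 'c': (448.3, -287.4), 'L': 91.3, 'S': 45.3, 'yaw': np.float32(20.3)} z 0.0084
plate {'px': (242, 178), 'c': (612.2, 199.0), 'L': 86.5, 'S': 46.7, 'yaw': np.float32(-0.9)} z 0.0003
plate {'px': (238, 266), 'c': (447.7, -288.4), 'L': 88.6, 'S': 42.9, 'yaw': np.float32(19.8)} z 0.0081
shift units [0.08 0.03 5.56] turn z units -0.06363972621184644
```

```bash
python3 -m pendant '[[[0.2,-0.09,0.8,0,0,0,0.5],[0,0,0.8,0,0,0,0.5],[0,0,0.8,0,0,0,0.5],[0,0,0.8,0,0,0,0.5],[0,0,0.8,0,0,0,0.5],[0,0,0.8,0,0,0,0.5],[0,0,0.6,0,0,0,0.5],[0,0,0.15,0,0,0,0.5]]]' 40 | head -4
python3 -m pendant '[[[0,0,0,0,0,0,-1],[0,0,0,0,0,0,-1],[0,0,0,0,0,0,-1],[0,0,0,0,0,0,-1],[0,0,0,0,0,0,-1],[0,0,0,0,0,0,-1],[0,0,0,0,0,0,-1],[0,0,0,0,0,0,-1]]]' 40 
python3 -m pendant '[[[0,0,-0.6,0,0,0.575,-1],[0,0,-0.9,0,0,0.575,-1],[0,0,-0.9,0,0,0.575,-1],[0,0,-0.9,0,0,0.575,-1],[0,0,-0.9,0,0,0.575,-1],[0,0,-0.9,0,0,0.575,-1],[0,0,-0.9,0,0,0.575,-1],[0,0,0,0,0,0.5,-1]]]' 40 
python3 - <<'E'
from h import *
go(669,40,110,0)
E
```

```text
time_s: 15.2
tcp_pos: [0.5677, 0.2752, 0.0223]
eef_rot: [179.9, 0.1, 18.2]
contact_force: [-7.2, -2.2, 15.1]
time_s: 16.0
tcp_pos: [0.5686, 0.2759, 0.0239]
eef_rot: [-180.0, -0.0, 18.2]
contact_force: [0.1, -0.1, 3.0]
gripper_width: 0.043
gripper_force: 40.0
time_s: 16.8
tcp_pos: [0.5692, 0.2764, 0.1458]
eef_rot: [-179.9, -0.1, 0.0]
contact_force: [-0.1, 0.4, -1.2]
gripper_width: 0.0431
gripper_force: 40.0
shift units [ 4.98 11.82  1.78] turn z units 0.004568311503227562
```

```bash
python3 -m pendant '[[[0.316,0.622,0,0,0,0,-1],[0.316,0.622,0,0,0,0,-1],[0.316,0.622,0,0,0,0,-1],[0.316,0.622,0,0,0,0,-1],[0.316,0.622,0,0,0,0,-1],[0.316,0.622,0,0,0,0,-1],[0.316,0.622,0,0,0,0,-1],[0.316,0.622,0,0,0,0,-1]]]' 40 | tail -2
python3 -m pendant '[[[0.316,0.622,0,0,0,0,-1],[0.316,0.622,0,0,0,0,-1],[0.316,0.622,0,0,0,0,-1],[0.316,0.622,0,0,0,0,-1],[0.316,0.622,0,0,0,0,-1],[0.316,0.622,0,0,0,0,-1],[0.316,0.622,0,0,0,0,-1],[0.316,0.622,0,0,0,0,-1]]]' 40 | tail -2
python3 -m pendant '[[[0,0,0.6,0,0,0,-1],[0,0,0.6,0,0,0,-1],[0,0,0.6,0,0,0,-1],[0,0,0.6,0,0,0,-1],[0,0,0.6,0,0,0,-1],[0,0,0.4,0,0,0,-1],[0,0,0.2,0,0,0,-1],[0,0,0,0,0,0,-1]]]' 40 
python3 - <<'E'
from h import *
go(670,77.5,71,0)
E
```

```text
gripper_width: 0.0434
gripper_force: 40.0
gripper_width: 0.0435
gripper_force: 40.0
time_s: 19.2
tcp_pos: [0.6697, 0.0769, 0.0709]
eef_rot: [180.0, 0.0, 0.1]
contact_force: [0.6, 0.2, -1.9]
gripper_width: 0.0434
gripper_force: 40.0
shift units [ 0.02 -0.03 -0.  ] turn z units 0.026503275217230282
```

```bash
python3 -m pendant '[[[0,0,0.05,0,0,0,0.25],[0,0,0,0,0,0,0.25],[0,0,0,0,0,0,0.25],[0,0,-0.5,0,0,0,0.25],[0,0,-1,0,0,0,0.25],[0,0,-1,0,0,0,0.25],[0,0,-1,0,0,0,0.25],[0,0,-1,0,0,0,0.25]]]' 40 
python3 -m pendant '[[[-0.446,-0.677,0,0,0,0,0.5],[-0.446,-0.677,0,0,0,0,0.5],[-0.446,-0.677,0,0,0,0,0.5],[-0.446,-0.677,0,0,0,0,0.5],[-0.446,-0.677,0,0,0,0,0.5],[-0.446,-0.677,0,0,0,0,0.5],[-0.446,-0.677,0,0,0,0,0.5],[-0.446,-0.677,0,0,0,0,0.5]]]' 40 | tail -2
python3 -m pendant '[[[-0.446,-0.677,0,0,0,0,0.5],[-0.446,-0.677,0,0,0,0,0.5],[-0.446,-0.677,0,0,0,0,0.5],[-0.446,-0.677,0,0,0,0,0.5],[-0.446,-0.677,0,0,0,0,0.5],[-0.446,-0.677,0,0,0,0,0.5],[-0.446,-0.677,0,0,0,0,0.5],[-0.446,-0.677,0,0,0,0,0.5]]]' 40 | tail -2
python3 -m pendant '[[[-0.446,-0.677,0,0,0,0,0.5],[-0.446,-0.677,0,0,0,0,0.5],[-0.446,-0.677,0,0,0,0,0.5],[-0.446,-0.677,0,0,0,0,0.5],[-0.446,-0.677,0,0,0,0,0.5],[-0.446,-0.677,0,0,0,0,0.5],[-0.446,-0.677,0,0,0,0,0.5],[-0.446,-0.677,0,0,0,0,0.5]]]' 40 | head -3
python3 - <<'E'
from h import *
st(); plates(cam("wrist")); t=cam("top"); plates(t); print(rect(t,(cv2.inRange(t["frame"],(0,0,0),(50,50,50))&((np.hypot(cloud(t)[...,0]-.62,cloud(t)[...,1]-.08)<.14).astype(np.uint8)*255)),.054,60)); go(455,402,24,0)
E
```

```text
time_s: 20.0
tcp_pos: [0.6701, 0.0768, 0.1627]
eef_rot: [-180.0, -0.1, 0.1]
contact_force: [-0.6, 0.2, -0.6]
gripper_width: 0.0547
gripper_force: 0.0
gripper_width: 0.0655
gripper_force: 0.0
gripper_width: 0.0658
gripper_force: 0.0
time_s: 22.4
tcp_pos: [0.4545, 0.4026, 0.1606]
eef_rot: [180.0, 0.0, 0.1]
22.4 [454.5 402.6 160.6] [1.8e+02 0.0e+00 1.0e-01] w 65.7 F [-0.3  0.6  0.4]
plate {'px': (318, 185), 'c': (455.9, 405.3), 'L': 90.1, 'S': 43.3, 'yaw': np.float32(-1.2)} z 0.008
plate {'px': (403, 283), 'c': (314.9, -286.2), 'L': 90.2, 'S': 45.6, 'yaw': np.float32(88.7)} z 0.0078
plate {'px': (404, 237), 'c': (448.4, -286.5), 'L': 90.1, 'S': 47.1, 'yaw': np.float32(22.5)} z 0.0075
[]
shift units [0.04 0.07 6.83] turn z units 0.0482164925609716
```

```bash
python3 -m pendant '[[[0.07,-0.13,0.95,0,0,0.3,0.5],[0,0,0.95,0,0,0,0.5],[0,0,0.95,0,0,0,0.5],[0,0,0.95,0,0,0,0.5],[0,0,0.95,0,0,0,0.5],[0,0,0.95,0,0,0,0.5],[0,0,0.8,0,0,0,0.5],[0,0,0.3,0,0,0,0.5]]]' 40 | head -4
python3 -m pendant '[[[0,0,0,0,0,0,-1],[0,0,0,0,0,0,-1],[0,0,0,0,0,0,-1],[0,0,0,0,0,0,-1],[0,0,0,0,0,0,-1],[0,0,0,0,0,0,-1],[0,0,0,0,0,0,-1],[0,0,0,0,0,0,-1]]]' 40 
python3 -m pendant '[[[0,0,-0.6,0,0,-0.3,-1],[0,0,-0.9,0,0,0,-1],[0,0,-0.9,0,0,0,-1],[0,0,-0.9,0,0,0,-1],[0,0,-0.9,0,0,0,-1],[0,0,-0.9,0,0,0,-1],[0,0,-0.9,0,0,0,-1],[0,0,0,0,0,0,-1]]]' 40 
python3 - <<'E'
from h import *
go(570,41.5,110,0)
E
```

```text
time_s: 23.3
tcp_pos: [0.4561, 0.4031, 0.0228]
eef_rot: [179.9, 0.1, -1.1]
contact_force: [-0.0, -0.6, 0.7]
time_s: 24.1
tcp_pos: [0.457, 0.4045, 0.0255]
eef_rot: [-179.9, -0.1, -1.1]
contact_force: [-0.4, 0.0, 6.2]
gripper_width: 0.043
gripper_force: 40.0
time_s: 24.9
tcp_pos: [0.4574, 0.405, 0.1474]
eef_rot: [-179.8, -0.1, 0.2]
contact_force: [0.6, 1.0, -2.2]
gripper_width: 0.0428
gripper_force: 40.0
shift units [ 5.58 18.2   1.82] turn z units 0.03853055073564704
```

```bash
python3 -m pendant '[[[0.235,0.758,0,0,0,0,-1],[0.235,0.758,0,0,0,0,-1],[0.235,0.758,0,0,0,0,-1],[0.235,0.758,0,0,0,0,-1],[0.235,0.758,0,0,0,0,-1],[0.235,0.758,0,0,0,0,-1],[0.235,0.758,0,0,0,0,-1],[0.235,0.758,0,0,0,0,-1]]]' 40 | tail -2
python3 -m pendant '[[[0.235,0.758,0,0,0,0,-1],[0.235,0.758,0,0,0,0,-1],[0.235,0.758,0,0,0,0,-1],[0.235,0.758,0,0,0,0,-1],[0.235,0.758,0,0,0,0,-1],[0.235,0.758,0,0,0,0,-1],[0.235,0.758,0,0,0,0,-1],[0.235,0.758,0,0,0,0,-1]]]' 40 | tail -2
python3 -m pendant '[[[0.235,0.758,0,0,0,0,-1],[0.235,0.758,0,0,0,0,-1],[0.235,0.758,0,0,0,0,-1],[0.235,0.758,0,0,0,0,-1],[0.235,0.758,0,0,0,0,-1],[0.235,0.758,0,0,0,0,-1],[0.235,0.758,0,0,0,0,-1],[0.235,0.758,0,0,0,0,-1]]]' 40 
python3 - <<'E'
from h import *
go(571,41.5,71,0); c=cam("wrist"); Z=cloud(c)
m=((c["frame"].max(2)<100)&(Z[...,2]>.046)&(Z[...,2]<.065)&(np.hypot(Z[...,0]-.67,Z[...,1]-.077)<.07)).astype(np.uint8)*255
print(rect(c,m,.054,50), Z[m>0][:,2].mean()); cv2.imwrite("pics/w5.png",c["frame"])
E
```

```text
gripper_width: 0.0431
gripper_force: 40.0
gripper_width: 0.0432
gripper_force: 40.0
time_s: 27.3
tcp_pos: [0.5704, 0.0391, 0.1445]
eef_rot: [180.0, 0.0, 0.1]
contact_force: [0.1, -0.3, -3.2]
gripper_width: 0.043
gripper_force: 40.0
shift units [ 0.03 -0.12  3.68] turn z units 0.02402898196906733
[{'px': (258, 101), 'c': (654.7, 86.8), 'L': 10.7, 'S': 9.8, 'yaw': np.float32(-3.1)}, {'px': (255, 61), 'c': (682.8, 86.6), 'L': 10.9, 'S': 9.9, 'yaw': np.float32(-89.9)}, {'px': (279, 29), 'c': (702.9, 68.9), 'L': 10.1, 'S': 10.1, 'yaw': np.float32(-49.5)}, {'px': (297, 138), 'c': (643.7, 55.8), 'L': 114.2, 'S': 74.0, 'yaw': np.float32(-32.9)}, {'px': (235, 6), 'c': (717.2, 91.6), 'L': 68.8, 'S': 1.2, 'yaw': np.float32(-89.9)}] 0.04911612943690304
```

View pics/w5.png

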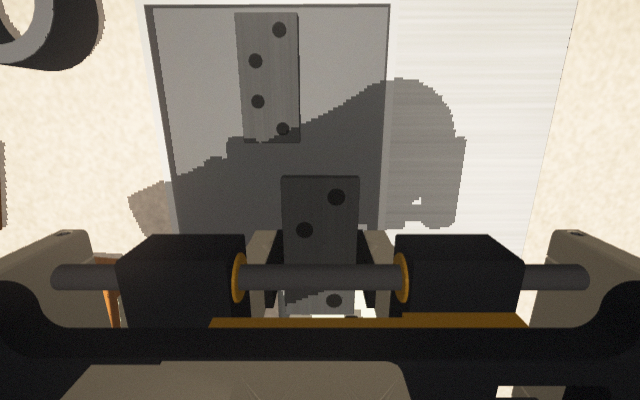

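The first plate lies flat at (267,75), well inside the tray. The second is held above it, at (320,220). Lowering.

```bash
python3 -m pendant '[[[0.03,-0.12,0.6,0,0,0,-1],[0,0,0.6,0,0,0,-1],[0,0,0.6,0,0,0,-1],[0,0,0.6,0,0,0,-1],[0,0,0.6,0,0,0,-1],[0,0,0.4,0,0,0,-1],[0,0,0.25,0,0,0,-1],[0,0,0,0,0,0,-1]]]' 40 
python3 -m pendant '[[[0,0,0.05,0,0,0,0.25],[0,0,0,0,0,0,0.25],[0,0,0,0,0,0,0.25],[0,0,-0.5,0,0,0,0.25],[0,0,-1,0,0,0,0.25],[0,0,-1,0,0,0,0.25],[0,0,-1,0,0,0,0.25],[0,0,-1,0,0,0,0.25]]]' 40
python3 - <<'E'
from h import *
st(); plates(cam("top")); plates(cam("scene")); go(448,-287,160,20.3)
E
```

```text
time_s: 28.15
tcp_pos: [0.5705, 0.0428, 0.071]
eef_rot: [180.0, 0.0, 0.1]
contact_force: [-0.5, -0.2, -1.5]
gripper_width: 0.0432
gripper_force: 40.0
time_s: 28.95
tcp_pos: [0.5708, 0.0428, 0.1626]
eef_rot: [-180.0, -0.1, 0.1]
contact_force: [0.5, -0.0, 0.3]
gripper_width: 0.0547
gripper_force: 0.0
28.9 [570.8  42.8 162.6] [-1.8e+02 -1.0e-01  1.0e-01] w 54.7 F [ 0.5 -0.   0.3]
plate {'px': (403, 283), 'c': (314.3, -285.6), 'L': 89.6, 'S': 43.7, 'yaw': np.float32(89.1)} z 0.0081
plate {'px': (403, 237), 'c': (448.3, -286.9), 'L': 89.3, 'S': 44.5, 'yaw': np.float32(20.7)} z 0.0081
plate {'px': (238, 266), 'c': (447.6, -288.7), 'L': 88.3, 'S': 43.0, 'yaw': np.float32(21.1)} z 0.0088
shift units [-6.27 16.5   0.17] turn z units -5.042889563742442
```

```bash
python3 -m pendant '[[[-0.26,0.69,0,0,0,0,0.5],[-0.26,0.69,0,0,0,0,0.5],[-0.26,0.69,0,0,0,0,0.5],[-0.26,0.69,0,0,0,0,0.5],[-0.26,0.69,0,0,0,0,0.5],[-0.26,0.69,0,0,0,0,0.5],[-0.26,0.69,0,0,0,0,0.5],[-0.26,0.69,0,0,0,0,0.5]]]' 40 | tail -2
python3 -m pendant '[[[-0.26,0.69,0,0,0,0,0.5],[-0.26,0.69,0,0,0,0,0.5],[-0.26,0.69,0,0,0,0,0.5],[-0.26,0.69,0,0,0,0,0.5],[-0.26,0.69,0,0,0,0,0.5],[-0.26,0.69,0,0,0,0,0.5],[-0.26,0.69,0,0,0,0,0.5],[-0.26,0.69,0,0,0,0,0.5]]]' 40 | tail -2
python3 -m pendant '[[[-0.26,0.69,0,0,0,0,0.5],[-0.26,0.69,0,0,0,0,0.5],[-0.26,0.69,0,0,0,0,0.5],[-0.26,0.69,0,0,0,0,0.5],[-0.26,0.69,0,0,0,0,0.5],[-0.26,0.69,0,0,0,0,0.5],[-0.26,0.69,0,0,0,0,0.5],[-0.26,0.69,0,0,0,0,0.5]]]' 40 | tail -2
python3 -m pendant '[[[0,0,0.3,0,0,-0.85,0.5],[0,0,0.3,0,0,-0.85,0.5],[0,0,0,0,0,-0.85,0.5],[0,0,0,0,0,-0.85,0.5],[0,0,0,0,0,-0.85,0.5],[0,0,0,0,0,-0.85,0.5],[0,0,0,0,0,0,0.5],[0,0,0,0,0,0,0.5]]]' 40 | head -3
python3 - <<'E'
from h import *
st(); plates(cam("wrist")); go(448.3,-287,24.5,20.7)
E
```

```text
gripper_width: 0.0659
gripper_force: 0.0
gripper_width: 0.0659
gripper_force: 0.0
gripper_width: 0.0657
gripper_force: 0.0
time_s: 32.25
tcp_pos: [0.4463, -0.289, 0.1485]
eef_rot: [180.0, -0.0, 20.4]
32.2 [ 446.3 -289.   148.5] [180.   -0.   20.4] w 65.8 F [-0.  -0.2 -0.3]
plate {'px': (319, 180), 'c': (451.7, -285.7), 'L': 84.2, 'S': 43.7, 'yaw': np.float32(19.9)} z 0.0079
shift units [ 0.13 -0.05  6.2 ] turn z units -0.07685100766293118
```

```bash
python3 -m pendant '[[[0.13,-0.07,0.9,0,0,0,0.5],[0,0,0.9,0,0,0,0.5],[0,0,0.9,0,0,0,0.5],[0,0,0.9,0,0,0,0.5],[0,0,0.9,0,0,0,0.5],[0,0,0.8,0,0,0,0.5],[0,0,0.6,0,0,0,0.5],[0,0,0.3,0,0,0,0.5]]]' 40 | head -4
python3 -m pendant '[[[0,0,0,0,0,0,-1],[0,0,0,0,0,0,-1],[0,0,0,0,0,0,-1],[0,0,0,0,0,0,-1],[0,0,0,0,0,0,-1],[0,0,0,0,0,0,-1],[0,0,0,0,0,0,-1],[0,0,0,0,0,0,-1]]]' 40 
python3 -m pendant '[[[0,0,-0.6,0,0,0.64,-1],[0,0,-0.9,0,0,0.64,-1],[0,0,-0.9,0,0,0.64,-1],[0,0,-0.9,0,0,0.64,-1],[0,0,-0.9,0,0,0.64,-1],[0,0,-0.9,0,0,0.64,-1],[0,0,-0.9,0,0,0.64,-1],[0,0,-0.9,0,0,0.62,-1]]]' 40 
python3 - <<'E'
from h import *
st();go(571,114,165,0)
E
```

```text
time_s: 33.1
tcp_pos: [0.4479, -0.2864, 0.0235]
eef_rot: [-180.0, 0.1, 20.5]
contact_force: [-0.6, -0.5, 0.2]
time_s: 33.9
tcp_pos: [0.4489, -0.2865, 0.0253]
eef_rot: [179.9, -0.1, 20.5]
contact_force: [-0.9, -0.1, 7.2]
gripper_width: 0.0431
gripper_force: 40.0
time_s: 34.7
tcp_pos: [0.4476, -0.286, 0.1627]
eef_rot: [-180.0, 0.1, -0.0]
contact_force: [0.1, 0.6, -2.4]
gripper_width: 0.0432
gripper_force: 40.0
34.7 [ 447.6 -286.   162.7] [-1.8e+02  1.0e-01 -0.0e+00] w 43.2 F [ 0.1  0.6 -2.4]
shift units [  6.16 -20.    -0.1 ] turn z units -0.007969965915702204
```

```bash
python3 -m pendant '[[[0.257,-0.833,0,0,0,0,-1],[0.257,-0.833,0,0,0,0,-1],[0.257,-0.833,0,0,0,0,-1],[0.257,-0.833,0,0,0,0,-1],[0.257,-0.833,0,0,0,0,-1],[0.257,-0.833,0,0,0,0,-1],[0.257,-0.833,0,0,0,0,-1],[0.257,-0.833,0,0,0,0,-1]]]' 40 | tail -2
python3 -m pendant '[[[0.257,-0.833,0,0,0,0,-1],[0.257,-0.833,0,0,0,0,-1],[0.257,-0.833,0,0,0,0,-1],[0.257,-0.833,0,0,0,0,-1],[0.257,-0.833,0,0,0,0,-1],[0.257,-0.833,0,0,0,0,-1],[0.257,-0.833,0,0,0,0,-1],[0.257,-0.833,0,0,0,0,-1]]]' 40 | tail -2
python3 -m pendant '[[[0.257,-0.833,0,0,0,0,-1],[0.257,-0.833,0,0,0,0,-1],[0.257,-0.833,0,0,0,0,-1],[0.257,-0.833,0,0,0,0,-1],[0.257,-0.833,0,0,0,0,-1],[0.257,-0.833,0,0,0,0,-1],[0.257,-0.833,0,0,0,0,-1],[0.257,-0.833,0,0,0,0,-1]]]' 40 | tail -2
python3 -m pendant '[[[0,0,0.8,0,0,0,-1],[0,0,0.8,0,0,0,-1],[0,0,0.4,0,0,0,-1],[0,0,0,0,0,0,-1],[0,0,0,0,0,0,-1],[0,0,0,0,0,0,-1],[0,0,0,0,0,0,-1],[0,0,0,0,0,0,-1]]]' 40 
python3 - <<'E'
from h import *
st();go(571,114.5,70,0); c=cam("wrist"); cv2.imwrite("pics/w6.png",c["frame"])
E
```

```text
gripper_width: 0.0428
gripper_force: 40.0
gripper_width: 0.0431
gripper_force: 40.0
gripper_width: 0.0431
gripper_force: 40.0
time_s: 37.9
tcp_pos: [0.5713, 0.1137, 0.1232]
eef_rot: [-180.0, -0.1, 0.1]
contact_force: [-1.1, 0.5, -1.3]
gripper_width: 0.0432
gripper_force: 40.0
37.9 [571.3 113.7 123.2] [-1.8e+02 -1.0e-01  1.0e-01] w 43.2 F [-1.1  0.5 -1.3]
shift units [-0.02 -0.04  2.66] turn z units 0.02189885859000995
```

View pics/w6.png

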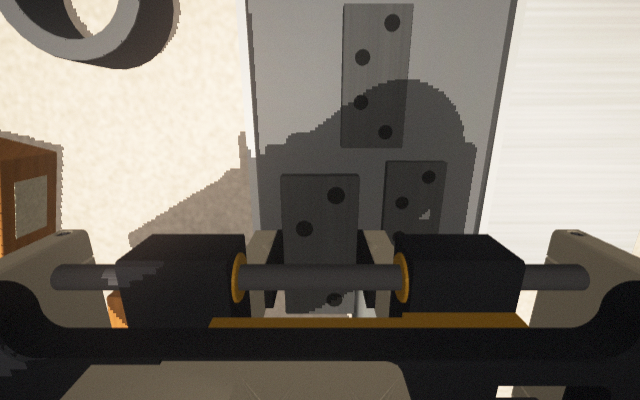

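Plate A at (375,75) and plate B at (415,200) lie flat, and plate C is held at (320,240) over its spot. Lowering and releasing, then on to the nearer carton.

```bash
python3 -m pendant '[[[0,-0.04,0.6,0,0,0,-1],[0,0,0.6,0,0,0,-1],[0,0,0.6,0,0,0,-1],[0,0,0.5,0,0,0,-1],[0,0,0.25,0,0,0,-1],[0,0,0.1,0,0,0,-1],[0,0,0,0,0,0,-1],[0,0,0,0,0,0,-1]]]' 40 
python3 -m pendant '[[[0,0,0.05,0,0,0,0.2],[0,0,0,0,0,0,0.2],[0,0,0,0,0,0,0.2],[0,0,-0.5,0,0,0,0.2],[0,0,-1,0,0,0,0.2],[0,0,-1,0,0,0,0.2],[0,0,-1,0,0,0,0.2],[0,0,-1,0,0,0,0.2]]]' 40
python3 - <<'E'
from h import *
st(); go(450,268.5,170,-5.3)
E
```

```text
time_s: 38.75
tcp_pos: [0.5714, 0.1146, 0.0699]
eef_rot: [-180.0, -0.0, 0.1]
contact_force: [-0.1, -0.1, -1.7]
gripper_width: 0.043
gripper_force: 40.0
time_s: 39.55
tcp_pos: [0.5712, 0.1145, 0.1604]
eef_rot: [-180.0, -0.1, 0.1]
contact_force: [0.1, -0.1, -0.2]
gripper_width: 0.0524
gripper_force: 0.0
39.5 [571.2 114.5 160.4] [-1.8e+02 -1.0e-01  1.0e-01] w 52.4 F [ 0.1 -0.1 -0.2]
shift units [-6.05 -7.71 -0.48] turn z units 1.3499740126165527
```

```bash
cat >> h.py <<'E'
def cartop(c,x,y,zt,R=.075):   # top face rect from depth points
    Z=cloud(c); m=(abs(Z[...,2]-zt)<.007)&(np.hypot(Z[...,0]-x,Z[...,1]-y)<R)&(c["depth"]>.1)
    m=cv2.morphologyEx(m.astype(np.uint8)*255,cv2.MORPH_OPEN,np.ones((5,5)))
    if m.any(): print("top",rect(c,m,zt,300),"z",np.median(Z[m>0][:,2]).round(4))
E
python3 -m pendant '[[[-0.378,-0.482,-0.1,0,0,0,0.6],[-0.378,-0.482,-0.1,0,0,0,1],[-0.378,-0.482,-0.1,0,0,0,1],[-0.378,-0.482,-0.1,0,0,0,1],[-0.378,-0.482,-0.1,0,0,0,1],[-0.378,-0.482,-0.1,0,0,0,1],[-0.378,-0.482,-0.1,0,0,0,1],[-0.378,-0.482,-0.1,0,0,0,1]]]' 40 |tail -2
python3 -m pendant '[[[-0.378,-0.482,-0.1,0,0,0,1],[-0.378,-0.482,-0.1,0,0,0,1],[-0.378,-0.482,-0.1,0,0,0,1],[-0.378,-0.482,-0.1,0,0,0,1],[-0.378,-0.482,-0.1,0,0,0,1],[-0.378,-0.482,-0.1,0,0,0.5,1],[-0.378,-0.482,-0.1,0,0,0.5,1],[-0.378,-0.482,-0.1,0,0,0.35,1]]]' 40 |tail -2
python3 - <<'E'
from h import *
st(); cartop(cam("wrist"),.45,.2685,.05); cartop(cam("top"),.45,.2685,.05); go(450,268.5,25,-5.3)
E
```

```text
gripper_width: 0.0876
gripper_force: 0.0
gripper_width: 0.0878
gripper_force: 0.0
41.1 [450.2 270.  190.7] [-180.     0.    -5.4] w 87.8 F [-0.1  0.2 -0. ]
top [{'px': (319, 188), 'c': (450.3, 271.6), 'L': 90.5, 'S': 59.6, 'yaw': np.float32(-5.6)}] z 0.05
top [] z 0.0502
shift units [-0.    0.11  8.3 ] turn z units 0.010575667289767665
```

```bash
python3 -m pendant '[[[0,-0.08,1,0,0,0,1],[0,0,1,0,0,0,1],[0,0,1,0,0,0,1],[0,0,1,0,0,0,1],[0,0,1,0,0,0,1],[0,0,1,0,0,0,1],[0,0,1,0,0,0,1],[0,0,1,0,0,0,1]]]' 35 | head -4
python3 -m pendant '[[[0,0,0.13,0,0,0,-1],[0,0,0,0,0,0,-1],[0,0,0,0,0,0,-1],[0,0,0,0,0,0,-1],[0,0,0,0,0,0,-1],[0,0,0,0,0,0,-1],[0,0,0,0,0,0,-1],[0,0,0,0,0,0,-1]]]' 35 
python3 -m pendant '[[[0,0,-0.8,0,0,-0.7,-1],[0,0,-0.9,0,0,-0.7,-1],[0,0,-0.9,0,0,0,-1],[0,0,-0.9,0,0,0,-1],[0,0,-0.9,0,0,0,-1],[0,0,-0.9,0,0,0,-1],[0,0,-0.9,0,0,0,-1],[0,0,-0.9,0,0,0,-1]]]' 35 
python3 - <<'E'
from h import *
st();go(621,-80,170,0.2)
E
```

```text
time_s: 42.05
tcp_pos: [0.451, 0.2708, 0.0298]
eef_rot: [180.0, -0.0, -5.3]
contact_force: [0.1, 0.7, -0.9]
time_s: 42.85
tcp_pos: [0.4514, 0.2712, 0.029]
eef_rot: [-179.9, -0.1, -5.3]
contact_force: [-0.5, -0.5, 6.9]
gripper_width: 0.06
gripper_force: 35.0
time_s: 43.65
tcp_pos: [0.4504, 0.2705, 0.1704]
eef_rot: [180.0, 0.0, 0.3]
contact_force: [0.0, 0.5, -2.8]
gripper_width: 0.0602
gripper_force: 35.0
43.6 [450.4 270.5 170.4] [180.    0.    0.3] w 60.2 F [ 0.   0.5 -2.8]
shift units [ 8.44 17.57  0.02] turn z units 0.019009347298531765
```

```bash
python3 -m pendant '[[[0.352,0.732,0,0,0,0,-1],[0.352,0.732,0,0,0,0,-1],[0.352,0.732,0,0,0,0,-1],[0.352,0.732,0,0,0,0,-1],[0.352,0.732,0,0,0,0,-1],[0.352,0.732,0,0,0,0,-1],[0.352,0.732,0,0,0,0,-1],[0.352,0.732,0,0,0,0,-1]]]' 35 | tail -2
python3 -m pendant '[[[0.352,0.732,0,0,0,0,-1],[0.352,0.732,0,0,0,0,-1],[0.352,0.732,0,0,0,0,-1],[0.352,0.732,0,0,0,0,-1],[0.352,0.732,0,0,0,0,-1],[0.352,0.732,0,0,0,0,-1],[0.352,0.732,0,0,0,0,-1],[0.352,0.732,0,0,0,0,-1]]]' 35 | tail -2
python3 -m pendant '[[[0.352,0.732,0,0,0,0,-1],[0.352,0.732,0,0,0,0,-1],[0.352,0.732,0,0,0,0,-1],[0.352,0.732,0,0,0,0,-1],[0.352,0.732,0,0,0,0,-1],[0.352,0.732,0,0,0,0,-1],[0.352,0.732,0,0,0,0,-1],[0.352,0.732,0,0,0,0,-1]]]' 35 | tail -2
python3 -m pendant '[[[0,0,0.9,0,0,0,-1],[0,0,0.9,0,0,0,-1],[0,0,0.9,0,0,0,-1],[0,0,0.6,0,0,0,-1],[0,0,0.6,0,0,0,-1],[0,0,0,0,0,0,-1],[0,0,0,0,0,0,-1],[0,0,0,0,0,0,-1]]]' 35
python3 - <<'E'
from h import *
st();go(621,-80,73,0.2)
c=cam("wrist"); Z=cloud(c); m=(abs(Z[...,2]-.044)<.006)&(Z[...,0]>.6)&(Z[...,0]<.76)&(Z[...,1]<-.04)&(c["depth"]>.1); print("bare z",np.median(Z[m][:,2]), "y min",Z[m][:,1].min())
E
```

```text
gripper_width: 0.0596
gripper_force: 35.0
gripper_width: 0.0598
gripper_force: 35.0
gripper_width: 0.0597
gripper_force: 35.0
time_s: 46.85
tcp_pos: [0.6225, -0.0796, 0.0929]
eef_rot: [180.0, -0.1, 0.3]
contact_force: [-0.2, 0.3, -3.4]
gripper_width: 0.0604
gripper_force: 35.0
46.9 [622.5 -79.6  92.9] [ 1.8e+02 -1.0e-01  3.0e-01] w 60.4 F [-0.2  0.3 -3.4]
shift units [-0.07  0.02  0.99] turn z units 0.02904731189837051
bare z 0.04440632629170953 y min -0.14495403895295123
```

```bash
python3 -m pendant '[[[-0.05,0.02,0.5,0,0,0,-1],[0,0,0.3,0,0,0,-1],[0,0,0.17,0,0,0,-1],[0,0,0,0,0,0,-1],[0,0,0,0,0,0,-1],[0,0,0,0,0,0,-1],[0,0,0,0,0,0,-1],[0,0,0,0,0,0,-1]]]' 35
python3 -m pendant '[[[0,0,0,0,0,0,0.62],[0,0,0,0,0,0,0.62],[0,0,0,0,0,0,0.62],[0,0,-0.5,0,0,0,0.62],[0,0,-1,0,0,0,0.62],[0,0,-1,0,0,0,0.62],[0,0,-1,0,0,0,0.62],[0,0,-1,0,0,0,0.62]]]' 35
python3 - <<'E'
from h import *
st();cartop(cam("wrist"),.621,-.08,.094);go(446.4,-406.9,180,7.9)
E
```

```text
time_s: 47.7
tcp_pos: [0.6208, -0.0801, 0.0727]
eef_rot: [-180.0, -0.0, 0.3]
contact_force: [-1.6, -0.8, -1.6]
gripper_width: 0.06
gripper_force: 35.0
time_s: 48.5
tcp_pos: [0.6209, -0.08, 0.1643]
eef_rot: [180.0, -0.1, 0.3]
contact_force: [-0.2, 0.0, 0.3]
gripper_width: 0.0712
gripper_force: 0.0
48.5 [620.9 -80.  164.3] [ 1.8e+02 -1.0e-01  3.0e-01] w 71.2 F [-0.2  0.   0.3]
top [{'px': (319, 210), 'c': (623.0, -79.0), 'L': 84.4, 'S': 59.4, 'yaw': np.float32(0.1)}] z 0.0935
shift units [-8.91 16.29 -0.64] turn z units -1.8889707025126405
```

```bash
python3 -m pendant '[[[-0.371,0.679,-0.1,0,0,0,0.8],[-0.371,0.679,-0.1,0,0,0,1],[-0.371,0.679,-0.1,0,0,0,1],[-0.371,0.679,-0.1,0,0,0,1],[-0.371,0.679,-0.1,0,0,0,1],[-0.371,0.679,-0.1,0,0,0,1],[-0.371,0.679,-0.1,0,0,0,1],[-0.371,0.679,-0.1,0,0,0,1]]]' 35 |tail -2
python3 -m pendant '[[[-0.371,0.679,-0.1,0,0,0,1],[-0.371,0.679,-0.1,0,0,0,1],[-0.371,0.679,-0.1,0,0,0,1],[-0.371,0.679,-0.1,0,0,0,1],[-0.371,0.679,-0.1,0,0,0,1],[-0.371,0.679,-0.1,0,0,0,1],[-0.371,0.679,-0.1,0,0,0,1],[-0.371,0.679,-0.1,0,0,0,1]]]' 35 |tail -2
python3 -m pendant '[[[-0.371,0.679,0,0,0,0,1],[-0.371,0.679,0,0,0,0,1],[-0.371,0.679,0,0,0,0,1],[-0.371,0.679,0,0,0,0,1],[-0.371,0.679,0,0,0,0,1],[-0.371,0.679,0,0,0,-0.6,1],[-0.371,0.679,0,0,0,-0.6,1],[-0.371,0.679,0,0,0,-0.6,1]]]' 35 |tail -2
python3 - <<'E'
from h import *
st(); cartop(cam("wrist"),.446,-.407,.05); go(446.4,-406.9,28,7.9)
E
```

```text
gripper_width: 0.0879
gripper_force: 0.0
gripper_width: 0.0877
gripper_force: 0.0
gripper_width: 0.0876
gripper_force: 0.0
51.0 [ 445.4 -408.8  194.5] [-180.     0.     7.6] w 87.6 F [0.1 0.5 0.2]
top [{'px': (321, 186), 'c': (447.2, -408.9), 'L': 90.3, 'S': 59.7, 'yaw': np.float32(7.9)}] z 0.05
shift units [ 0.11 -0.16  8.32] turn z units -0.04986132928360476
```

```bash
python3 -m pendant '[[[0.09,0.01,1,0,0,-0.08,1],[0,0,1,0,0,0,1],[0,0,1,0,0,0,1],[0,0,1,0,0,0,1],[0,0,1,0,0,0,1],[0,0,1,0,0,0,1],[0,0,1,0,0,0,1],[0,0,1,0,0,0,1]]]' 35 | head -4
python3 -m pendant '[[[0,0,0.27,0,0,0,-1],[0,0,0,0,0,0,-1],[0,0,0,0,0,0,-1],[0,0,0,0,0,0,-1],[0,0,0,0,0,0,-1],[0,0,0,0,0,0,-1],[0,0,0,0,0,0,-1],[0,0,0,0,0,0,-1]]]' 35 
python3 -m pendant '[[[0,0,-0.8,0,0,0.95,-1],[0,0,-1,0,0,0.95,-1],[0,0,-1,0,0,0,-1],[0,0,-1,0,0,0,-1],[0,0,-1,0,0,0,-1],[0,0,-1,0,0,0,-1],[0,0,-1,0,0,0,-1],[0,0,-1,0,0,0,-1]]]' 35 
python3 - <<'E'
from h import *
st();go(621,-80,210,0.2)
E
```

```text
time_s: 51.8
tcp_pos: [0.4477, -0.4081, 0.0338]
eef_rot: [180.0, -0.0, 7.8]
contact_force: [-0.3, -0.8, 0.5]
time_s: 52.6
tcp_pos: [0.4487, -0.4082, 0.0304]
eef_rot: [179.9, -0.1, 7.8]
contact_force: [-0.1, -1.3, 7.4]
gripper_width: 0.0596
gripper_force: 35.0
time_s: 53.4
tcp_pos: [0.4472, -0.4069, 0.1852]
eef_rot: [-179.9, 0.1, 0.2]
contact_force: [0.3, -0.7, -3.1]
gripper_width: 0.0601
gripper_force: 35.0
53.4 [ 447.2 -406.9  185.2] [-1.799e+02  1.000e-01  2.000e-01] w 60.1 F [ 0.3 -0.7 -3.1]
shift units [  8.75 -16.32  -1.23] turn z units -0.0007189443374642224
```

```bash
python3 -m pendant '[[[0.365,-0.68,-0.1,0,0,0,-1],[0.365,-0.68,-0.1,0,0,0,-1],[0.365,-0.68,-0.1,0,0,0,-1],[0.365,-0.68,-0.1,0,0,0,-1],[0.365,-0.68,-0.1,0,0,0,-1],[0.365,-0.68,-0.1,0,0,0,-1],[0.365,-0.68,-0.1,0,0,0,-1],[0.365,-0.68,-0.1,0,0,0,-1]]]' 35 | tail -2
python3 - <<'E'
from h import *
for n in ("top","scene"):
    c=cam(n); cartop(c,.621,-.08,.094,.09)
    H,S,V=cv2.split(cv2.cvtColor(c["frame"],cv2.COLOR_BGR2HSV)); Z=cloud(c); m=((abs(Z[...,2]-.094)<.012)&(np.hypot(Z[...,0]-.621,Z[...,1]+.08)<.09)).astype(np.uint8)*255
    print(n,rect(c,m,.094,100))
c=cam("wrist"); cartop(c,.621,-.08,.094,.09); st()
E
```

```text
gripper_width: 0.0596
gripper_force: 35.0
top []
top [{'px': (333, 226), 'c': (616.6, -82.0), 'L': 91.6, 'S': 62.2, 'yaw': np.float32(-0.1)}] z 0.0941
scene [{'px': (333, 227), 'c': (617.0, -83.8), 'L': 92.5, 'S': 65.6, 'yaw': np.float32(0.1)}]
top [{'px': (46, 61), 'c': (618.1, -82.4), 'L': 88.0, 'S': 64.0, 'yaw': np.float32(0.3)}] z 0.0935
54.4 [ 506.6 -297.6  201.4] [180.   -0.    0.3] w 59.9 F [ 0.4  0.9 -3.8]
```

```bash
python3 -m pendant '[[[0.359,-0.68,0,0,0,0,-1],[0.359,-0.68,0,0,0,0,-1],[0.359,-0.68,0,0,0,0,-1],[0.359,-0.68,0,0,0,0,-1],[0.359,-0.68,0,0,0,0,-1],[0.359,-0.68,0,0,0,0,-1],[0.359,-0.68,0,0,0,0,-1],[0.359,-0.68,0,0,0,0,-1]]]' 35 | tail -2
python3 -m pendant '[[[0.359,-0.68,0,0,0,0,-1],[0.359,-0.68,0,0,0,0,-1],[0.359,-0.68,0,0,0,0,-1],[0.359,-0.68,0,0,0,0,-1],[0.359,-0.68,0,0,0,0,-1],[0.359,-0.68,0,0,0,0,-1],[0.359,-0.68,0,0,0,0,-1],[0.359,-0.68,0,0,0,0,-1]]]' 35 | tail -2
python3 -m pendant '[[[0,0,0.9,0,0,0,-1],[0,0,0.9,0,0,0,-1],[0,0,0.9,0,0,0,-1],[0,0,0.4,0,0,0,-1],[0,0,0,0,0,0,-1],[0,0,0,0,0,0,-1],[0,0,0,0,0,0,-1],[0,0,0,0,0,0,-1]]]' 35 
python3 - <<'E'
from h import *
go(621.4,-80,124,0.3)
E
```

```text
gripper_width: 0.0596
gripper_force: 35.0
gripper_width: 0.0596
gripper_force: 35.0
time_s: 56.75
tcp_pos: [0.6205, -0.0806, 0.1402]
eef_rot: [-180.0, -0.1, 0.2]
contact_force: [-0.5, -0.1, -3.9]
gripper_width: 0.0601
gripper_force: 35.0
shift units [ 0.04 -0.03  0.81] turn z units -0.02221471933065189
```

```bash
python3 -m pendant '[[[0.05,-0.03,0.3,0,0,0,-1],[0,0,0.3,0,0,0,-1],[0,0,0.2,0,0,0,-1],[0,0,0,0,0,0,-1],[0,0,0,0,0,0,-1],[0,0,0,0,0,0,-1],[0,0,0,0,0,0,-1],[0,0,0,0,0,0,-1]]]' 35
python3 - <<'E'
from h import *
go(621.4,-80,124,0.3)
E
```

```text
time_s: 57.55
tcp_pos: [0.6209, -0.0801, 0.1232]
eef_rot: [180.0, -0.0, 0.2]
contact_force: [-1.1, 0.3, -0.7]
gripper_width: 0.0593
gripper_force: 35.0
shift units [ 0.02 -0.   -0.04] turn z units -0.022060349608043595
```

```bash
python3 -m pendant '[[[0,0,0,0,0,0,0.62],[0,0,0,0,0,0,0.62],[0,0,0,0,0,0,0.62],[0,0,-0.5,0,0,0,0.62],[0,0,-1,0,0,0,0.62],[0,0,-1,0,0,0,0.62],[0,0,-1,0,0,0,0.62],[0,0,-1,0,0,0,0.62]]]' 35|tail -2
python3 -m pendant '[[[-0.3,-0.8,-1,0,0,0,0.62],[-0.3,-0.8,-1,0,0,0,0.62],[-0.3,-0.8,-1,0,0,0,0.62],[-0.3,-0.8,-1,0,0,0,1],[0,0,-0.5,0,0,0,1],[0,0,0,0,0,0,1],[0,0,0,0,0,0,1],[0,0,0,0,0,0,1]]]' 35|tail -2
python3 - <<'E'
from h import *
st(); c=cam("wrist"); cartop(c,.621,-.08,.142,.09); plates(cam("top")); cartop(cam("top"),.578,.389,.05); cv2.imwrite("pics/w7.png",c["frame"]); go(578.4,389.2,200,-15.6)
E
```

```text
gripper_width: 0.0712
gripper_force: 0.0
gripper_width: 0.0876
gripper_force: 0.0
59.1 [596.3 -16.7 302. ] [1.8e+02 1.0e-01 2.0e-01] w 87.6 F [-0.6 -0.3  0. ]
top [{'px': (380, 163), 'c': (619.1, -78.6), 'L': 89.7, 'S': 60.5, 'yaw': np.float32(0.3)}] z 0.1426
shift units [ -0.84 -20.29   5.1 ] turn z units 3.9443586096912107
```

View pics/w7.png

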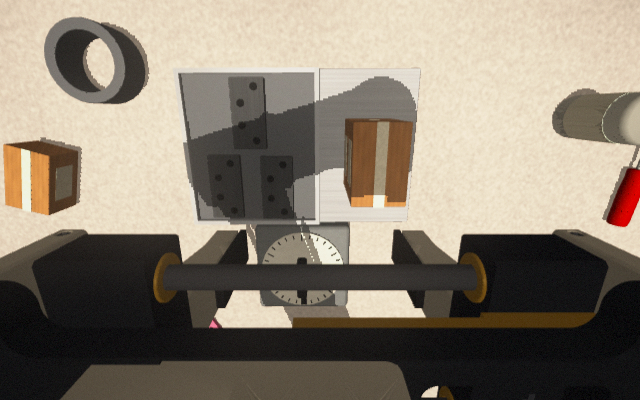

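Three plates lie flat in the tray around (240,145), and two cartons are stacked at (380,163) in line. Fetching the third.

```bash
python3 -m pendant '[[[-0.035,-0.845,0.1,0,0,0,1],[-0.035,-0.845,0.1,0,0,0,1],[-0.035,-0.845,0.1,0,0,0,1],[-0.035,-0.845,0.1,0,0,0,1],[-0.035,-0.845,0.1,0,0,0,1],[-0.035,-0.845,0.1,0,0,0,1],[-0.035,-0.845,0.1,0,0,0,1],[-0.035,-0.845,0.1,0,0,0,1]]]' 35|tail -2
python3 -m pendant '[[[-0.035,-0.845,0.2,0,0,0,1],[-0.035,-0.845,0.2,0,0,0,1],[-0.035,-0.845,0.2,0,0,0,1],[-0.035,-0.845,0.2,0,0,0,1],[-0.035,-0.845,0.2,0,0,0,1],[-0.035,-0.845,0.2,0,0,0,1],[-0.035,-0.845,0.2,0,0,0,1],[-0.035,-0.845,0.2,0,0,0,1]]]' 35|tail -2
python3 -m pendant '[[[-0.035,-0.845,0.2,0,0,0,1],[-0.035,-0.845,0.2,0,0,0,1],[-0.035,-0.845,0.2,0,0,0,1],[-0.035,-0.845,0.2,0,0,0,1],[-0.035,-0.845,0.2,0,0,0,1],[-0.035,-0.845,0.2,0,0,0,1],[-0.035,-0.845,0.2,0,0,0,1],[-0.035,-0.845,0.2,0,0,0,1]]]' 35|tail -2
python3 -m pendant '[[[0,0,0.2,0,0,0.8,1],[0,0,0.2,0,0,0.8,1],[0,0,0.2,0,0,0.8,1],[0,0,0.2,0,0,0.8,1],[0,0,0,0,0,0.75,1],[0,0,0,0,0,0,1],[0,0,0,0,0,0,1],[0,0,0,0,0,0,1]]]' 35|tail -2
python3 - <<'E'
from h import *
st(); cartop(cam("wrist"),.578,.389,.05); go(578.4,391,29,-15.6)
E
```

```text
gripper_width: 0.0879
gripper_force: 0.0
gripper_width: 0.0878
gripper_force: 0.0
gripper_width: 0.0877
gripper_force: 0.0
gripper_width: 0.0871
gripper_force: 0.0
62.5 [578.4 389.7 207.2] [-180.    -0.   -15.5] w 87.1 F [0.2 0.9 0.5]
top [{'px': (318, 184), 'c': (579.4, 391.8), 'L': 89.4, 'S': 59.6, 'yaw': np.float32(-15.5)}] z 0.05
shift units [-0.02 -0.07  8.91] turn z units 0.016127529755923575
```

```bash
python3 -m pendant '[[[0,-0.11,1,0,0,0,1],[0,0,1,0,0,0,1],[0,0,1,0,0,0,1],[0,0,1,0,0,0,1],[0,0,1,0,0,0,1],[0,0,1,0,0,0,1],[0,0,1,0,0,0,1],[0,0,1,0,0,0,1]]]' 35 | head -4
python3 -m pendant '[[[0,0,0.6,0,0,0,1],[0,0,0.27,0,0,0,-1],[0,0,0,0,0,0,-1],[0,0,0,0,0,0,-1],[0,0,0,0,0,0,-1],[0,0,0,0,0,0,-1],[0,0,0,0,0,0,-1],[0,0,0,0,0,0,-1]]]' 35 
python3 -m pendant '[[[0,0,-0.8,0,0,-0.7,-1],[0,0,-1,0,0,-0.7,-1],[0,0,-1,0,0,-0.7,-1],[0,0,-1,0,0,-0.7,-1],[0,0,-1,0,0,-0.7,-1],[0,0,-1,0,0,-0.45,-1],[0,0,-1,0,0,0,-1],[0,0,-1,0,0,0,-1]]]' 35 
python3 - <<'E'
from h import *
st();go(621,-80,245,0.3); t=cam("top"); cartop(t,.621,-.08,.142)
E
```

```text
time_s: 63.35
tcp_pos: [0.5791, 0.3917, 0.0465]
eef_rot: [-180.0, -0.0, -15.5]
contact_force: [0.3, -0.6, -1.2]
time_s: 64.15
tcp_pos: [0.5794, 0.3918, 0.0309]
eef_rot: [-179.9, -0.0, -15.6]
contact_force: [-1.3, -1.0, 6.4]
gripper_width: 0.0598
gripper_force: 35.0
time_s: 64.95
tcp_pos: [0.5784, 0.3913, 0.1858]
eef_rot: [180.0, 0.1, 0.2]
contact_force: [0.5, -0.1, -3.0]
gripper_width: 0.0597
gripper_force: 35.0
65.0 [578.4 391.3 185.8] [1.8e+02 1.0e-01 2.0e-01] w 59.7 F [ 0.5 -0.1 -3. ]
shift units [ 2.04 23.57 -2.95] turn z units -0.02433697243138866
top [{'px': (336, 171), 'c': (618.0, -79.6), 'L': 87.6, 'S': 58.1, 'yaw': np.float32(1.5)}] z 0.1425
```

```bash
python3 -m pendant '[[[0.085,0.98,-0.4,0,0,0,-1],[0.085,0.98,-0.4,0,0,0,-1],[0.085,0.98,-0.4,0,0,0,-1],[0.085,0.98,-0.4,0,0,0,-1],[0.085,0.98,-0.4,0,0,0,-1],[0.085,0.98,-0.4,0,0,0,-1],[0.085,0.98,-0.4,0,0,0,-1],[0.085,0.98,-0.4,0,0,0,-1]]]' 35 | tail -2
python3 -m pendant '[[[0.085,0.98,0,0,0,0,-1],[0.085,0.98,0,0,0,0,-1],[0.085,0.98,0,0,0,0,-1],[0.085,0.98,0,0,0,0,-1],[0.085,0.98,0,0,0,0,-1],[0.085,0.98,0,0,0,0,-1],[0.085,0.98,0,0,0,0,-1],[0.085,0.98,0,0,0,0,-1]]]' 35 | tail -2
python3 -m pendant '[[[0.085,0.98,0,0,0,0,-1],[0.085,0.98,0,0,0,0,-1],[0.085,0.98,0,0,0,0,-1],[0.085,0.98,0,0,0,0,-1],[0.085,0.98,0,0,0,0,-1],[0.085,0.98,0,0,0,0,-1],[0.085,0.98,0,0,0,0,-1],[0.085,0.98,0,0,0,0,-1]]]' 35 | tail -2
python3 -m pendant '[[[0,0,0.8,0,0,0,-1],[0,0,0.8,0,0,0,-1],[0,0,0.8,0,0,0,-1],[0,0,0.4,0,0,0,-1],[0,0,0,0,0,0,-1],[0,0,0,0,0,0,-1],[0,0,0,0,0,0,-1],[0,0,0,0,0,0,-1]]]' 35 
python3 - <<'E'
from h import *
go(619.3,-80.1,173.4,0.3)
E
```

```text
gripper_width: 0.0599
gripper_force: 35.0
gripper_width: 0.06
gripper_force: 35.0
gripper_width: 0.0597
gripper_force: 35.0
time_s: 68.2
tcp_pos: [0.622, -0.0787, 0.1947]
eef_rot: [-180.0, -0.1, 0.2]
contact_force: [-0.4, 0.1, -2.8]
gripper_width: 0.0601
gripper_force: 35.0
shift units [-0.14  0.07  1.06] turn z units -0.01855580563882242
```

```bash
python3 -m pendant '[[[-0.14,0.07,0.4,0,0,0,-1],[0,0,0.35,0,0,0,-1],[0,0,0.2,0,0,0,-1],[0,0,0.08,0,0,0,-1],[0,0,0,0,0,0,-1],[0,0,0,0,0,0,-1],[0,0,0,0,0,0,-1],[0,0,0,0,0,0,-1]]]' 35
python3 - <<'E'
from h import *
go(619.3,-80.1,173.4,0.3)
E
```

```text
time_s: 69.0
tcp_pos: [0.6189, -0.0801, 0.1733]
eef_rot: [-180.0, -0.0, 0.2]
contact_force: [0.6, 0.2, -2.1]
gripper_width: 0.0601
gripper_force: 35.0
shift units [ 0.02 -0.   -0.01] turn z units -0.0209827744675799
```

```bash
python3 -m pendant '[[[0,0,0.04,0,0,0,-1],[0,0,0,0,0,0,-1],[0,0,0,0,0,0,0.6],[0,0,0,0,0,0,0.6],[0,0,0,0,0,0,0.6],[0,0,0,0,0,0,0.6],[0,0,-0.5,0,0,0,0.6],[0,0,-1,0,0,0,0.6]]]' 35
python3 -m pendant '[[[0,0,-1,0,0,0,0.6],[0,0,-1,0,0,0,0.6],[0,0,-1,0,0,0,0.6],[0,0,-1,0,0,0,1],[-1,-0.5,-1,0,0,0,1],[-1,-0.5,-1,0,0,0,1],[-1,-0.5,0,0,0,0,1],[0,0,0,0,0,0,1]]]' 35
python3 - <<'E'
from h import *
st(); c=cam("wrist"); cartop(c,.62,-.08,.191,.09); dial(c,(.4382,.0102)); cv2.imwrite("pics/w8.png",c["frame"]); s=cam("scene"); cv2.imwrite("pics/s8.png",cv2.resize(s["frame"][60:310,170:470],None,fx=2.4,fy=2.4,interpolation=cv2.INTER_CUBIC))
E
```

```text
time_s: 69.8
tcp_pos: [0.6179, -0.0802, 0.2017]
eef_rot: [180.0, 0.2, 0.2]
contact_force: [-0.3, 0.1, 0.6]
gripper_width: 0.0701
gripper_force: 0.0
time_s: 70.6
tcp_pos: [0.5572, -0.0497, 0.3248]
eef_rot: [-179.9, -0.2, 0.3]
contact_force: [0.7, -0.1, 1.0]
gripper_width: 0.0872
gripper_force: 0.0
70.6 [557.2 -49.7 324.8] [-179.9   -0.2    0.3] w 87.2 F [ 0.7 -0.1  1. ]
top [{'px': (353, 127), 'c': (618.5, -79.4), 'L': 90.5, 'S': 59.4, 'yaw': np.float32(0.3)}] z 0.1919
bar 441.3 10.2 [48.5 14.1] dir 0.9 z 0.0822 310
disc z 0.048
```

View pics/w8.png

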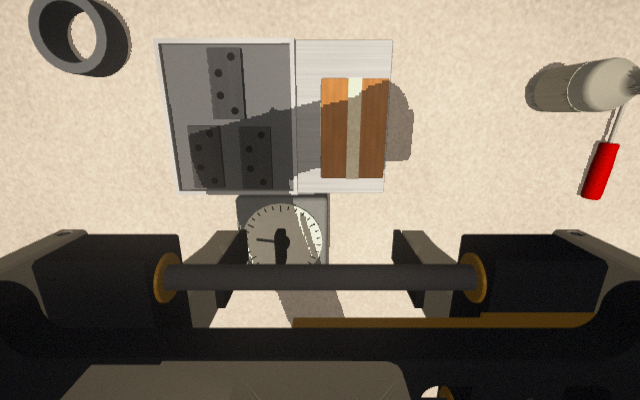

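View pics/s8.png

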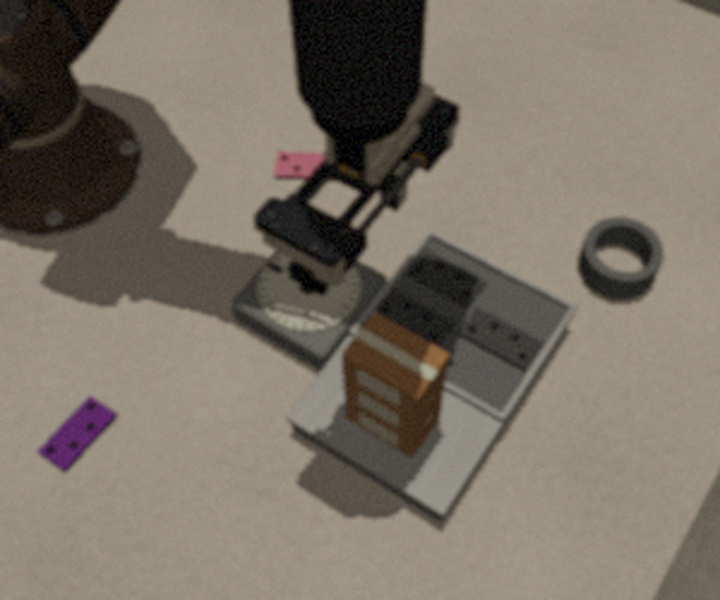

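Both views show the job done: plates flat in the tray, the three-carton column straight and square, and the bar still at zero. One last check for a missed plate, then handing in.

```bash
python3 - <<'E'
from h import *
for n in ("top","scene"): print(n); plates(cam(n))
print(r.close_job())
E
```

```text
top
scene
the job is handed in; nothing more can be done
None
```

The dial is zeroed to within about 0.3°, the three plates that were present lie flat in the tray, and the three cartons stand in one column, edges in line, on the bare metal. The bystanders and look-alikes were left alone, and the job was handed in at about 71 s.

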